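# Pack the gauge-mount kit tray

## Robot

A 6-joint arm with a two-finger parallel gripper is mounted at the origin on the work surface. World frame = base frame: x ahead of the robot, y to its left, z up, the work surface at z = 0. Lengths are in mm, angles in rad, forces in N, time in s.
With the tool pointing down it reaches from about 400 to 925 mm from the base axis. Payload 3.4 kg.
Tool frame: the origin (TCP) lies midway between the tips of the shut fingers; the grasp point (between the pads) lies 19 mm behind it; z points along the fingers, y is the direction in which the jaws open and shut (so a half turn about z gives the same grasp; the last joint's range is limited). The gripper opens to 85 mm and grips with 20 to 120 N. Pads are 22 mm wide; open, the fingers measure 114 mm over their backs; the gripper's body (76 mm by 85 mm) begins 54 mm behind the grasp point. The pads swing forward as they close: fully open they stand 13 mm farther back than shut.
Start: joints at [-1.308, 0.307, 1.506, -0, 1.328, -0.073], TCP at [189.996, -542.709, 231.305] pointing down, gripper open.
Joint ranges: [-3.12, 3.12], [-1.05, 2.28], [0.14, 2.33], [-1.42, 4.57], [0.1, 2.73], [-2.68, 2.68]. Speed limits (rad/s): [2.57, 2.57, 3.14, 3.14, 3.14, 3.14].

## Interface

Orientations are given as a unit quaternion [x, y, z, w].
In Python, from plant import read_state, vision, order, nets gives the robot as it stands. The module is installed in compiled form; this text tells all that it offers.
- The arm moves only by the shell command python3 -m jog 'ROWS' [OPENING] [FORCE]. ROWS is JSON, a list of rows, each an object of numbers: "tx", "ty", "tz": the shift along the tool's x, y, z in cm; "roll": the turn about the tool's z in degrees. A call has 1 to 20 rows; each row shifts and turns the pose as measured when the row begins, along the tool's axes as they then stand; what a row does not reach is not made up. A row lasts 1/10 s, in which the tool goes at most 50 mm and 8.59 degrees, less where a joint would pass 70% of its speed; a pose out of reach is approached as far as the arm can. A call is refused whole if a number of a shift passes 5 or a number of a turn 8.59, either way. A call with a gripper value outside its range is refused whole. OPENING is the closure, from -1 (fully open) to 1 (shut), set as the call begins (- or left out, the last holds). The fingers move at their own pace and stop on an object; FORCE is the grip in N (left out, the last holds). Time passes only in rows, so rows that do not move let the fingers close. It gives the time, the measured TCP pose, the force and the opening at its end, in the units of the state.
- read_state(): the state, without advancing time (a new reading comes with each control period).
- vision.capture(name): name is "scene" or "top" or "wrist"; returns (picture, depth): 384x512x3 uint8, red, green, blue; 384x512 float32, mm along the optical axis (not along the pixel's ray), 0 where there is no reading.
- vision.camera_info(name): a dict with "camera_matrix" (3x3 intrinsics, pixels), "world_from_camera" (4x4, takes a point from camera to world coordinates); the wrist camera has in their place "T_tool_cam" (4x4, takes a point from camera to tool coordinates, whose origin is the TCP and whose axes are the flange's). Camera axes: x right, y up, looking along -z (the intrinsics and any distortion apply to the point x, -y, -z); pixel columns grow to the right and rows downward; lengths in mm; the calibration is good to about 2 mm. The wrist camera is an equidistant fisheye: a pixel r from the principal point sees the ray r / f radians off the axis. A picture is of the moment at which its call begins: read the wrist's pose just before it. camera_info takes no time and is no camera call.
- order.job_done(): hands the job in, once; it reports no verdict.
Trained networks look in the newest picture that a camera, given by its name, has taken for a name from the list of things; names that differ only in an ending like _2 or _b are one class to them, and where a whole thing is asked for, a point or a joint stands for the part that bears it (a point fixed in the world has none). Each returns a list of dicts, best first, with "p" (0 to 1); they miss things now and then, are a little off and sometimes report something else, mostly with a low value. They report only what shows in the picture. A call takes as long as a camera call. They do not tell look-alikes from the thing itself.
- nets.trace(thing, camera): "mask" (384x512 bool, what is visible of it) and "centre" ([row, column] in pixels, amid what is visible of it).
- nets.place_of(thing, camera): "centre" ([row, column] in pixels: a listed point, or the origin of a listed thing).
The state is a dict: "clock": time; "q": joint angles; "qd": joint speeds; "effort": joint torques, N m; "tool_pos": TCP position; "ee_rot": TCP orientation; "contact_force": force on the tool from outside, world axes, zero at the start; "ft_torque": the same for the moment, N m; "gripper_width": finger opening in mm.
Only numpy, scipy, OpenCV 4.12 (cv2) and the standard library are available. Lean on these libraries where they do the work, as an engineer would, in place of code of your own. Each camera call takes 0.05 s, during which the arm holds its last target. There are 200 camera calls.

## Task

Pack the mount parts into the white kit tray on the vacuum bench: first lay the aluminium bracket with one hook flat in the tray, in the only way it goes in beside the dark grey corner block, then put the short post base flat into the gap left between the bracket's hook and that block, squared up with the tray. Set the parts down gently, do not drop them, and leave the similar bracket with two hooks where it lies.

Things in the scene. Friction and masses are not known exactly. Their poses are not given: they have to be found in the camera images.
- tray: White plastic tray fixed to the bench, 164 (x) by 104 (y) by 14 mm high, walls 6 mm, floor 4 mm thick with pale liner; inside 152 by 92 mm. A dark grey block fills the inner corner at +x, +y (x 38 to 76, y 6 to 46 mm, top 18 mm above the bench). Origin: centre of the underside, z up. A part on the tray floor has its origin at z 4 mm. Parts have 6 to 7 mm of play each side.
- bracket: Aluminium L-plate with ONE hook, 0.3 kg, 12 mm thick: arm x -62..78, y -20..20 mm; hook x -62..-24, y 20..60 mm. Upright fin x -30..30, y -6..6 mm, top at 62 mm: grip across it, 42 mm up. Origin: underside below the fin's middle, z up. Starts flat, left or right of the tray. In place: origin at tray x -8, y -20 mm, axes as the tray's, so the hook is in the tray's -x, +y corner.
- post_base: SHORT steel post base, 0.25 kg: foot 56 (x) by 32 (y) by 12 mm, round post 20 mm thick in its middle, top at 75 mm: grip it 52 mm up, fingers closing along foot x to clear the bracket's fin. Origin: centre of the underside, z up. A bystander has a 90 mm foot and does not fit. Both stand nearer the robot than the brackets. In place: origin at tray x 3, y 23 mm, x along tray x, either way round.
- u_bracket: Bystander: similar aluminium bracket with TWO hooks, U-shaped in plan: arm x -70..70, y -20..20 mm, a 38 mm wide hook at each end reaching y 60 mm, the same fin. Does not fit the tray. Origin: underside below the fin's middle, z up. It lies on the other side of the tray from the one-hook bracket, left or right by chance. A round steel flange also lies by.
Not all that is in view belongs to the job. What is shaped like the post_base but green, orange or red is not meant.

How it is judged:
By the outcome, as a careful person would: the job done as asked, in the order asked, and still so for the second after the job is handed in, with the robot touching nothing.
It also fails if it takes over 51 s, if anything falls off the work surface, if the arm or the gripper's body presses on something with over 40 N, if the wrist force passes 120 N, or if a joint passes its speed limit or range.

## Working session

There is one attempt and no reset: what is moved stays moved. The work goes in short steps, Python scripts to look and compute and a shell command to move; the robot and the scene stay as the last step left them, time stands still between calls to the robot, and variables do not carry over. Pictures are saved under pics/ and viewed, about 8 in all and at most 12, crops included, and the job is handed in when it is done.

```bash
mkdir -p pics; cat > h.py <<'E'
import numpy as np, cv2
from plant import read_state, vision, order, nets
from scipy.spatial.transform import Rotation as R
def world_pts(name, depth):
    i=vision.camera_info(name); K=np.array(i["camera_matrix"]); T=np.array(i["world_from_camera"])
    v,u=np.mgrid[0:384,0:512]
    P=np.stack([(u-K[0,2])/K[0,0]*depth,-(v-K[1,2])/K[1,1]*depth,-depth,np.ones_like(depth)],-1)
    return (P@T.T)[...,:3]
def save(n,im): cv2.imwrite('pics/'+n,im[...,::-1])
E
python3 - <<'E'
from h import *
s=read_state(); print(s)
ims=[]
for n in("top","scene"):
    im,d=vision.capture(n); ims.append(im); np.savez(n+'.npz',im=im,d=d)
    i=vision.camera_info(n); print(n,i)
    W=world_pts(n,d)
    for t in("tray","bracket","post_base","u_bracket"):
        for r in nets.trace(t,n)[:3]:
            m=r["mask"]; c=np.round(r["centre"]); w=W[m&(d>0)]
            print(t,round(r["p"],2),c,m.sum(),np.round(np.median(w,0)),np.round(w.min(0)),np.round(w.max(0)))
        print('  place',[(round(r["p"],2),np.round(r["centre"],1)) for r in nets.place_of(t,n)[:3]])
save('both_top.png',cv2.resize(ims[0],(800,600))); save('scene.png',ims[1])
E
```

```text
{'clock': 0.0, 'q': array([-1.30749189e+00,  3.07534884e-01,  1.50770165e+00, -9.47996720e-06,
        1.32841999e+00, -7.34814898e-02]), 'qd': array([-0.00077569, -0.00216971, -0.00113279, -0.00097078,  0.00060115,
       -0.00089874]), 'effort': array([ 1.37267034e-03, -4.57542014e+01, -2.51912999e+01, -1.29320952e-04,
        1.31950303e-02, -1.88713301e-06]), 'tool_pos': array([ 189.8065627 , -542.00241857,  230.39223464]), 'ee_rot': array([ 9.85854660e-01,  1.67599297e-01, -1.02374773e-04, -1.02685174e-03]), 'contact_force': array([-0.5542739 , -1.30593943, -0.84328632]), 'ft_torque': array([-0.04172129,  0.04506979, -0.01938133]), 'gripper_width': 85.14928996937802}
top {'camera_matrix': array([[444.61725185,   0.        , 253.84036274],
       [  0.        , 444.61725185, 184.13046133],
       [  0.        ,   0.        ,   1.        ]]), 'world_from_camera': array([[-6.48923065e-03,  9.99664707e-01, -2.50671757e-02,
         4.06391289e+02],
       [-9.99704711e-01, -5.89837591e-03,  2.35733066e-02,
         2.96014249e+01],
       [ 2.34175470e-02,  2.52127462e-02,  9.994077
[... 1290 characters left out ...]
,
       [ 0.00000000e+00,  0.00000000e+00,  0.00000000e+00,
         1.00000000e+00]])}
  place [(0.77, array([221.2, 225. ]))]
bracket 0.64 [288. 324.] 1843 [576. 323.  14.] [473. 262.  -1.] [645. 368.  66.]
  place [(0.59, array([290.2, 322.2]))]
post_base 0.94 [231. 436.] 510 [287. 389.  19.] [171. 352.   0.] [311. 410.  78.]
post_base 0.82 [214. 387.] 505 [304. 278.  15.] [211. 246.  -1.] [389. 304.  79.]
post_base 0.74 [217. 340.] 454 [391. 207.  16.] [339. 179.   1.] [414. 221.  79.]
  place [(0.93, array([218.7, 386.5])), (0.87, array([195.7, 314.6])), (0.85, array([236.7, 433.3]))]
u_bracket 0.65 [159. 117.] 1257 [ 604. -342.   15.] [ 524. -461.    0.] [ 688. -270.   68.]
  place []
```

View pics/both_top.png

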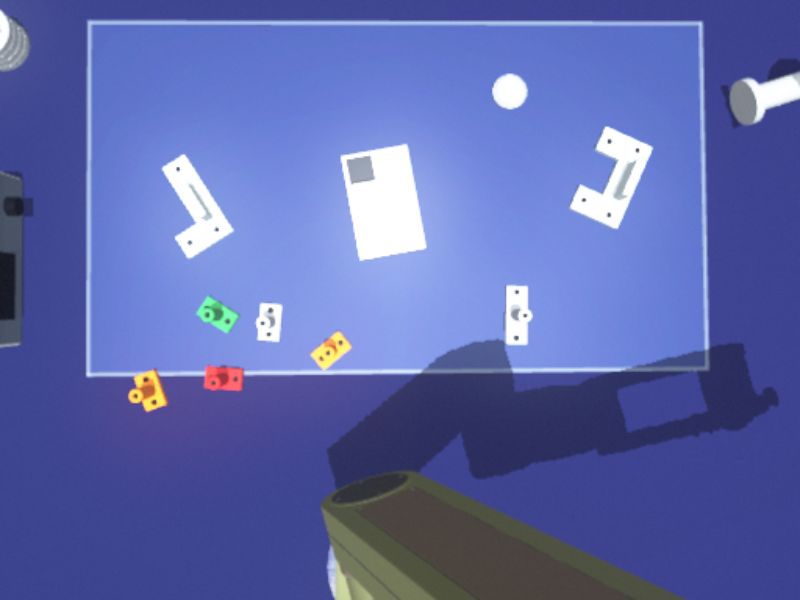

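View pics/scene.png

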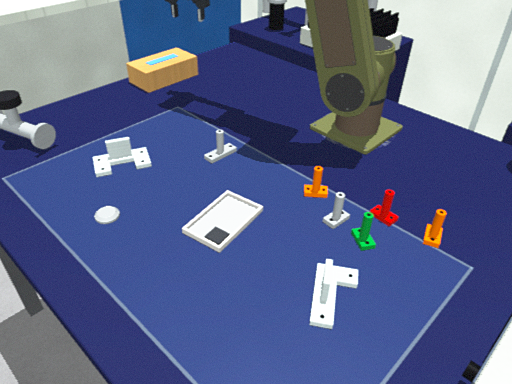

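The top picture shows:
- The tray is at about (384,202) of 800x600, with its dark block at the upper left (world +x, +y).
- The L-bracket with one hook is at (200,208). The U-bracket is at (615,178).
- The grey post bases are a short foot at (269,322) and a long foot at (517,315). The green, orange and red ones are decoys.

Next I fit model silhouettes to both views and enlarge the candidates.

```bash
cat >> h.py <<'E'
from scipy.optimize import minimize
def box(x0,x1,y0,y1,z0,z1): return np.array([[x,y,z] for x in(x0,x1) for y in(y0,y1) for z in(z0,z1)],float)
def cyl(r,z0,z1):
    a=np.linspace(0,2*np.pi,24,endpoint=False); return np.array([[r*np.cos(t),r*np.sin(t),z] for t in a for z in(z0,z1)])
M={'bracket':[box(-62,78,-20,20,0,12),box(-62,-24,20,60,0,12),box(-30,30,-6,6,12,62)],
   'post_base':[box(-28,28,-16,16,0,12),cyl(10,12,75)],'long':[box(-45,45,-16,16,0,12),cyl(10,12,75)],
   'tray':[box(-82,82,-52,52,0,14),box(38,76,6,46,0,18)],
   'u_bracket':[box(-70,70,-20,20,0,12),box(-70,-32,20,60,0,12),box(32,70,20,60,0,12),box(-30,30,-6,6,12,62)]}
S=4
def proj(name,P):
    i=vision.camera_info(name);K=i["camera_matrix"];T=np.linalg.inv(i["world_from_camera"])
    p=P@T[:3,:3].T+T[:3,3]
    return np.stack([K[0,0]*p[:,0]/-p[:,2]+K[0,2],K[1,1]*-p[:,1]/-p[:,2]+K[1,2]],1)
def render(name,model,x):
    x=np.array(x); P0=R.from_euler('z',x[3]).as_matrix(); m=np.zeros((384*S,512*S),np.uint8)
    for b in M[model]:
        uv=proj(name,b@P0.T+x[:3]); uv=((uv+.5)*S-.5)
        cv2.fillConvexPoly(m,cv2.convexHull((uv*16).astype(np.int32)),1,shift=4)
    return m
def fit(model,x0,masks,fixz=True):
    big={n:cv2.resize(m.astype(np.float32),(512*S,384*S),interpolation=cv2.INTER_LINEAR)>.5 for n,m in masks.items()}
    sc=np.array([6,6,6,.08])
    def c(v):
        x=np.array(x0)+np.array([v[0],v[1],0 if fixz else v[3],0])*1.0; x[3]+=v[2]*.01
        t=0
        for n,b in big.items():
            r=render(n,model,x)>0; t+=1-(r&b).sum()/(r|b).sum()
        return t/len(big)
    k=3 if fixz else 4
    best=None; v=np.zeros(k)
    for s in(10,4,1.5):
        sim=np.vstack([v]+[v+s*e for e in np.eye(k)]); o=minimize(c,v,method='Nelder-Mead',options=dict(initial_simplex=sim,xatol=.02,fatol=1e-5)); v=o.x
    x=np.array(x0,float); x[:2]+=v[:2]; x[3]+=v[2]*.01
    if not fixz: x[2]+=v[3]
    return x,o.fun
def greymask(im,name,model,x0,dil=18):
    h=cv2.cvtColor(im,cv2.COLOR_RGB2HSV); near=cv2.dilate((cv2.resize(render(name,model,x0),(512,384),interpolation=cv2.INTER_AREA)>0).astype(np.uint8),np.ones((dil,dil)))
    m=((h[...,1]<75)&(near>0)).astype(np.uint8)
    n,l,st,_=cv2.connectedComponentsWithStats(m); return l==(1+np.argmax(st[1:,4]))
E
python3 - <<'E'
from h import *
D={n:np.load(n+'.npz') for n in("top","scene")}
rad=np.radians
for mod,x0 in {'tray':(567,25,0,rad(9)),'bracket':(555,312,0,rad(31)),'post_base':(385,208,0,rad(-4)),'u_bracket':(590,-345,0,rad(60))}.items():
    ms={n:greymask(D[n]['im'],n,mod,x0) for n in D}
    for lab,mm,fz in(('top',{'top':ms['top']},1),('scene',{'scene':ms['scene']},1),('joint z free',ms,0)):
        x,f=fit(mod,x0,mm,fz); print(mod,lab,np.round(x[:3],1),round(np.degrees(x[3]),1),'1-IoU',round(f,3))
    if mod!='u_bracket':
        for n in D:
            im=D[n]['im']; big=cv2.resize(im,None,fx=4,fy=4,interpolation=cv2.INTER_CUBIC)
            cs,_=cv2.findContours(render(n,mod,x),cv2.RETR_EXTERNAL,cv2.CHAIN_APPROX_NONE); cv2.drawContours(big,cs,-1,(255,0,255),1)
            u,v=(proj(n,x[None,:3])[0]*4).astype(int); np.save(f'c_{mod}_{n}.npy',cv2.copyMakeBorder(big,200,200,200,200,0)[v:v+400,u+65:u+335] if 0 else cv2.copyMakeBorder(big,200,200,200,200,cv2.BORDER_CONSTANT)[v+50:v+350,u+70:u+330])
    W=world_pts('top',D['top']['d'])[ms['top']&(D['top']['d']>0)]; print('  depth z pct',np.round(np.percentile(W[:,2],[5,25,50,75,95,99.5]),1))
rows=[np.hstack([np.load(f'c_{m}_{n}.npy') for m in('tray','bracket','post_base')]) for n in D]
save('crop1.png',np.vstack(rows))
E
```

```text
tray top [568.5  24.6   0. ] 10.8 1-IoU 0.044
tray scene [567.4  23.1   0. ] 9.8 1-IoU 0.028
tray joint z free [568.9  25.3   2.5] 10.1 1-IoU 0.032
  depth z pct [ 0.1  3.   4.9 10.3 17.2 20.9]
bracket top [567.3 310.9   0. ] 32.3 1-IoU 0.053Traceback (most recent call last):
  File "<stdin>", line 7, in <module>
  File "h.py", line 41, in fit
    sim=np.vstack([v]+[v+s*e for e in np.eye(k)]); o=minimize(c,v,method='Nelder-Mead',options=dict(initial_simplex=sim,xatol=.02,fatol=1e-5)); v=o.x
                                                     ~~~~~~~~^^^^^^^^^^^^^^^^^^^^^^^^^^^^^^^^^^^^^^^^^^^^^^^^^^^^^^^^^^^^^^^^^^^^^^^^^^^^^^^^^
    res = _minimize_neldermead(fun, x0, args, callback, bounds=bounds,
                               **options)
    fxcc = func(xcc)
    fx = function(np.copy(x), *(wrapper_args + args))
  File "h.py", line 36, in c
    r=render(n,model,x)>0; t+=1-(r&b).sum()/(r|b).sum()
      ~~~~~~^^^^^^^^^^^
  File "h.py", line 26, in render
    uv=proj(name,b@P0.T+x[:3]); uv=((uv+.5)*S-.5)
  File "h.py", line 20, in proj
    i=vision.camera_info(name);K=i["camera_matrix"];T=np.linalg.inv(i["world_from_camera"])
ValueError: time passes only in moves, steps and waits
```

Camera info needs caching, since there is a limit on calls without time passing.

```bash
sed -i 's/i=vision.camera_info(name);K/i=info(name);K/; s/i=vision.camera_info(name); K=np.array/i=info(name); K=np.array/' h.py; cat >> h.py <<'E'
import functools
@functools.lru_cache(None)
def info(n): return vision.camera_info(n)
E
cat > f.py <<'E'
from h import *
D={n:np.load(n+'.npz') for n in("top","scene")}
rad=np.radians
for mod,x0 in {'tray':(567,25,0,rad(10)),'bracket':(567,311,0,rad(32)),'post_base':(385,208,0,rad(-4))}.items():
    ms={n:greymask(D[n]['im'],n,mod,x0) for n in D}
    for lab,mm,fz in(('top',{'top':ms['top']},1),('scene',{'scene':ms['scene']},1),('joint',ms,1),('joint z free',ms,0)):
        x,f=fit(mod,x0,mm,fz); print(mod,lab,np.round(x[:3],1),round(np.degrees(x[3]),1),'1-IoU',round(f,3))
    for n in D:
        im=D[n]['im']; big=cv2.resize(im,None,fx=4,fy=4,interpolation=cv2.INTER_CUBIC)
        cs,_=cv2.findContours(render(n,mod,x),cv2.RETR_EXTERNAL,cv2.CHAIN_APPROX_NONE); cv2.drawContours(big,cs,-1,(255,0,255),1)
        u,v=(proj(n,x[None,:3])[0]*4).astype(int); np.save(f'c_{mod}_{n}.npy',cv2.copyMakeBorder(big,200,200,200,200,cv2.BORDER_CONSTANT)[v+50:v+350,u+70:u+330])
    W=world_pts('top',D['top']['d'])[ms['top']&(D['top']['d']>0)]; print('  depth z pct',np.round(np.percentile(W[:,2],[5,25,50,75,95,99.5]),1))
rows=[np.hstack([np.load(f'c_{m}_{n}.npy') for m in('tray','bracket','post_base')]) for n in D]
save('crop1.png',np.vstack(rows))
E
python3 f.py
```

```text
tray top [569.1  24.3   0. ] 10.2 1-IoU 0.044
tray scene [567.1  23.2   0. ] 10.3 1-IoU 0.028
tray joint [567.9  23.6   0. ] 10.2 1-IoU 0.038
tray joint z free [568.7  25.1   2.9] 10.0 1-IoU 0.031
  depth z pct [ 0.1  3.   4.9 10.3 17.2 20.9]
bracket top [567.4 310.8   0. ] 32.0 1-IoU 0.052
bracket scene [566.  309.8   0. ] 32.7 1-IoU 0.041
bracket joint [566.9 310.3   0. ] 32.3 1-IoU 0.053
bracket joint z free [567.3 310.3   1.7] 32.7 1-IoU 0.045
  depth z pct [ 0.8  9.8 11.7 14.  61.2 63.7]
post_base top [382.3 203.    0. ] -4.8 1-IoU 0.068
post_base scene [379.9 201.6   0. ] -5.2 1-IoU 0.075
post_base joint [381.  202.4   0. ] -5.3 1-IoU 0.09
post_base joint z free [382.  202.7   2.1] -4.9 1-IoU 0.071
  depth z pct [ 0.1  9.9 12.2 15.7 75.3 77.4]
```

View pics/crop1.png

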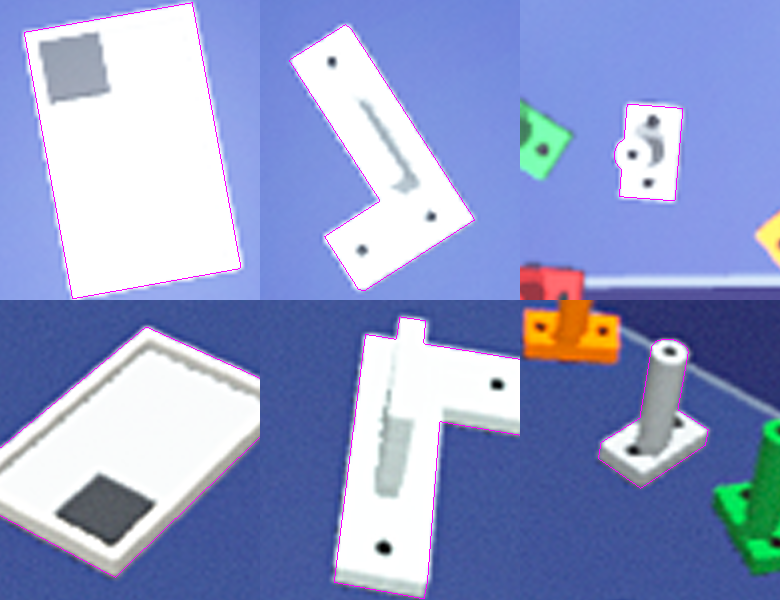

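The crop confirms the outlines fit. The one-hook bracket is at top-view pixels ~(128,133). The short grey post base is at ~(172,206), with its 56 mm foot, against the 90 mm foot at ~(331,202). Tray yaw is 10° with the block at +x, +y. Heights agree within about 2 mm of the text. Now I move.

```bash
cat > go.py <<'E'
# usage: go.py x y z psi_deg -> remaining shift in tool axes (cm) and roll (deg)
import sys; from h import *
x,y,z,p=map(float,sys.argv[1:5]); s=read_state(); m=R.from_quat(s['ee_rot']).as_matrix()
d=m.T@(np.array([x,y,z])-s['tool_pos'])/10; psi=np.degrees(np.arctan2(m[1,0],m[0,0]))
print('t',round(s['clock'],2),'pos',np.round(s['tool_pos'],1),'psi',round(psi,2),'tilt',round(np.degrees(np.arccos(-m[2,2])),2),'F',np.round(s['contact_force'],1),'w',round(s['gripper_width'],1))
print('tx ty tz cm',np.round(d,2),'norm',round(np.linalg.norm(d),2),'roll',round((psi-p+180)%360-180,2),'q6',round(s['q'][5],2))
E
python3 -m jog '[{"tx":3.87,"ty":-2.27},{"tx":3.87,"ty":-2.27},{"tx":3.87,"ty":-2.27},{"tx":3.87,"ty":-2.27},{"tx":3.87,"ty":-2.27},{"tx":3.87,"ty":-2.27},{"tx":3.87,"ty":-2.27},{"tx":3.87,"ty":-2.27},{"tx":3.87,"ty":-2.27},{"tx":3.87,"ty":-2.27}]' -1
python3 go.py 567.3 310.3 130 32.4
```

```text
t 0.9 pos [ 190.  -542.7  231.3] psi 19.3 tilt 0.0 F [-0.2 -0.2 -0.6] w 85.4
tx ty tz cm [ 63.8  -68.04  10.13] norm 93.82 roll -13.1 q6 -0.07invalid input at $[0]: expected keys tx, ty, tz, roll
```

All keys are required in every row.

```bash

python3 -m jog '[{"tx":3.87,"ty":-2.27,"tz":0,"roll":0},{"tx":3.87,"ty":-2.27,"tz":0,"roll":0},{"tx":3.87,"ty":-2.27,"tz":0,"roll":0},{"tx":3.87,"ty":-2.27,"tz":0,"roll":0},{"tx":3.87,"ty":-2.27,"tz":0,"roll":0},{"tx":3.87,"ty":-2.27,"tz":0,"roll":0},{"tx":3.87,"ty":-2.27,"tz":0,"roll":0},{"tx":3.87,"ty":-2.27,"tz":0,"roll":0},{"tx":3.87,"ty":-2.27,"tz":0,"roll":0},{"tx":3.87,"ty":-2.27,"tz":0,"roll":0}]' -1
python3 go.py 567.3 310.3 130 32.4
```

```text
clock: 1.9
tool_pos: [489.0, -197.0, 231.2]
ee_rot: [0.987, 0.161, 0.001, 0.004]
contact_force: [0.3, -0.1, -0.1]
gripper_width: 85.4
t 1.9 pos [ 489.  -197.   231.2] psi 18.58 tilt 0.49 F [ 0.3 -0.1 -0.1] w 85.4
tx ty tz cm [ 23.57 -45.67   9.76] norm 52.31 roll -13.82 q6 0.79
```

```bash

python3 -m jog '[{"tx":2.14,"ty":-4.15,"tz":0.5,"roll":0},{"tx":2.14,"ty":-4.15,"tz":0.5,"roll":0},{"tx":2.14,"ty":-4.15,"tz":0.8,"roll":0},{"tx":2.14,"ty":-4.15,"tz":0.8,"roll":0},{"tx":2.14,"ty":-4.15,"tz":0.8,"roll":0},{"tx":2.14,"ty":-4.15,"tz":0.8,"roll":0},{"tx":2.14,"ty":-4.15,"tz":0.8,"roll":0},{"tx":2.14,"ty":-4.15,"tz":0.8,"roll":0},{"tx":2.14,"ty":-4.15,"tz":0.8,"roll":0},{"tx":2.14,"ty":-4.15,"tz":0.8,"roll":0},{"tx":2.14,"ty":-4.15,"tz":0.8,"roll":0},{"tx":0,"ty":0,"tz":0,"roll":-6.9},{"tx":0,"ty":0,"tz":0,"roll":-6.9},{"tx":0,"ty":0,"tz":0,"roll":0}]' -1
python3 go.py 567.3 310.3 80 32.4
```

```text
clock: 3.3
tool_pos: [575.9, 339.3, 142.3]
ee_rot: [0.958, 0.287, 0.007, 0.006]
contact_force: [0.5, -0.2, -0.7]
gripper_width: 84.9
t 3.3 pos [575.9 339.3 142.3] psi 33.35 tilt 1.06 F [ 0.5 -0.2 -0.7] w 84.9
tx ty tz cm [-2.37  1.85  6.24] norm 6.93 roll 0.95 q6 1.47
```

```bash

python3 -m jog '[{"tx":-1.2,"ty":0.92,"tz":0,"roll":0.9},{"tx":-1.2,"ty":0.92,"tz":0,"roll":0},{"tx":0,"ty":0,"tz":1.5,"roll":0},{"tx":0,"ty":0,"tz":1.5,"roll":0},{"tx":0,"ty":0,"tz":1.5,"roll":0},{"tx":0,"ty":0,"tz":0,"roll":0},{"tx":0,"ty":0,"tz":0,"roll":0}]' -1
python3 go.py 567.3 310.3 23 32.4
python3 - <<'E'
from h import *
im,d=vision.capture('wrist'); save('w1.png',im); print(info('wrist'))
E
```

```text
clock: 4.0
tool_pos: [563.6, 298.1, 99.0]
ee_rot: [0.963, 0.269, 0.007, 0.008]
contact_force: [0.9, -0.9, -0.6]
gripper_width: 85.5
t 4.0 pos [563.6 298.1  99. ] psi 31.25 tilt 1.15 F [ 0.9 -0.9 -0.6] w 85.5
tx ty tz cm [ 0.88 -0.99  7.59] norm 7.71 roll -1.15 q6 1.46
{'camera_matrix': array([[297.31863964,   0.        , 254.54745711],
       [  0.        , 297.31863964, 196.60194662],
       [  0.        ,   0.        ,   1.        ]]), 'T_tool_cam': array([[-5.17365405e-04,  9.61062207e-01,  2.76331624e-01,
         7.04255124e+01],
       [ 9.99999859e-01,  5.31264232e-04,  2.45623575e-05,
         1.01402570e+00],
       [-1.23199155e-04,  2.76331598e-01, -9.61062346e-01,
        -1.42463067e+02],
       [ 0.00000000e+00,  0.00000000e+00,  0.00000000e+00,
         1.00000000e+00]])}
```

View pics/w1.png

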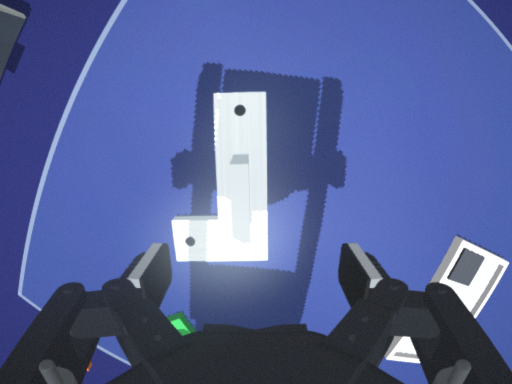

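The wrist picture shows the one-hook bracket straight ahead, fin at column ~242, rows 155-245, with the tray at the right. The jaws are parallel to the fin and need a small shift. Next I centre and lower.

```bash

python3 -m jog '[{"tx":0.85,"ty":-0.95,"tz":1.5,"roll":-1.15},{"tx":0,"ty":0,"tz":1.5,"roll":0},{"tx":0,"ty":0,"tz":1,"roll":0},{"tx":0,"ty":0,"tz":0,"roll":0},{"tx":0,"ty":0,"tz":0,"roll":0}]' -1
python3 go.py 567.3 310.3 23 32.4
```

```text
clock: 4.55
tool_pos: [569.1, 313.0, 58.8]
ee_rot: [0.96, 0.28, 0.01, 0.007]
contact_force: [0.0, 0.0, 0.1]
gripper_width: 85.4
t 4.55 pos [569.1 313.   58.8] psi 32.5 tilt 1.34 F [0.  0.  0.1] w 85.4
tx ty tz cm [-0.35  0.06  3.58] norm 3.6 roll 0.1 q6 1.46
```

```bash
sed -i "s/'F',np/'zax',np.round(m[:,2],4),'F',np/" go.py
python3 -m jog '[{"tx":-0.35,"ty":0.06,"tz":1.2,"roll":0},{"tx":0,"ty":0,"tz":1.2,"roll":0},{"tx":0,"ty":0,"tz":1.1,"roll":0},{"tx":0,"ty":0,"tz":0,"roll":0}]' -1
python3 go.py 567.3 310.3 23 32.4
```

```text
clock: 4.95
tool_pos: [567.5, 310.7, 21.7]
ee_rot: [0.96, 0.28, 0.01, 0.007]
contact_force: [-0.1, -1.0, -0.1]
gripper_width: 85.2
t 4.95 pos [567.5 310.7  21.7] psi 32.53 tilt 1.4 zax [ 0.0234 -0.007  -0.9997] F [-0.1 -1.  -0.1] w 85.2
tx ty tz cm [-0.04  0.03 -0.13] norm 0.14 roll 0.13 q6 1.46
```

```bash

python3 -m jog '[{"tx":0,"ty":0,"tz":0,"roll":0},{"tx":0,"ty":0,"tz":0,"roll":0},{"tx":0,"ty":0,"tz":0,"roll":0},{"tx":0,"ty":0,"tz":0,"roll":0},{"tx":0,"ty":0,"tz":0,"roll":0},{"tx":0,"ty":0,"tz":0,"roll":0},{"tx":0,"ty":0,"tz":0,"roll":0},{"tx":0,"ty":0,"tz":0,"roll":0},{"tx":0,"ty":0,"tz":0,"roll":0},{"tx":0,"ty":0,"tz":0,"roll":0}]' 1 80
python3 go.py 567.3 310.3 120 32.4
```

```text
clock: 5.95
tool_pos: [568.1, 311.1, 22.7]
ee_rot: [0.96, 0.28, 0.011, 0.006]
contact_force: [-0.2, 0.1, 0.6]
gripper_width: 11.0
t 5.95 pos [568.1 311.1  22.7] psi 32.49 tilt 1.45 zax [ 0.0246 -0.0058 -0.9997] F [-0.2  0.1  0.6] w 11.0
tx ty tz cm [ 0.06  0.2  -9.72] norm 9.73 roll 0.09 q6 1.46
```

```bash

python3 -m jog '[{"tx":0,"ty":0,"tz":-1,"roll":0},{"tx":0,"ty":0,"tz":-2,"roll":0},{"tx":0,"ty":0,"tz":-2,"roll":0},{"tx":0,"ty":0,"tz":-2,"roll":0},{"tx":0,"ty":0,"tz":0,"roll":0},{"tx":0,"ty":0,"tz":0,"roll":0}]' 1 80
python3 go.py 565.4 3.9 90 10.1
```

```text
clock: 6.55
tool_pos: [563.7, 309.8, 93.2]
ee_rot: [0.96, 0.28, 0.007, 0.007]
contact_force: [-0.8, -0.4, -2.7]
gripper_width: 11.0
t 6.55 pos [563.7 309.8  93.2] psi 32.53 tilt 1.19 zax [ 0.0182 -0.01   -0.9998] F [-0.8 -0.4 -2.7] w 11.0
tx ty tz cm [-16.31  25.88   0.63] norm 30.59 roll 22.43 q6 1.46
```

```bash

python3 -m jog '[{"tx":-0.7,"ty":1.1,"tz":0,"roll":0},{"tx":-1.3,"ty":2.1,"tz":0,"roll":0},{"tx":-1.3,"ty":2.1,"tz":0,"roll":0},{"tx":-1.3,"ty":2.1,"tz":0,"roll":0},{"tx":-1.3,"ty":2.1,"tz":0,"roll":0},{"tx":-1.3,"ty":2.1,"tz":0,"roll":0},{"tx":-1.3,"ty":2.1,"tz":0,"roll":0},{"tx":-1.3,"ty":2.1,"tz":0,"roll":0},{"tx":-1.3,"ty":2.1,"tz":0,"roll":0},{"tx":-1.3,"ty":2.1,"tz":0,"roll":0},{"tx":-1.3,"ty":2.1,"tz":0,"roll":0},{"tx":-0.7,"ty":1.1,"tz":0,"roll":0},{"tx":0,"ty":0,"tz":0,"roll":5},{"tx":0,"ty":0,"tz":0,"roll":5},{"tx":0,"ty":0,"tz":0,"roll":5},{"tx":0,"ty":0,"tz":0,"roll":5},{"tx":0,"ty":0,"tz":0,"roll":0},{"tx":0,"ty":0,"tz":0,"roll":0}]' 1 80
python3 go.py 565.4 3.9 80 10.1
```

```text
clock: 8.35
tool_pos: [548.4, 12.2, 77.6]
ee_rot: [0.995, 0.103, -0.011, 0.008]
contact_force: [0.1, 0.0, -2.5]
gripper_width: 11.0
t 8.35 pos [548.4  12.2  77.6] psi 11.78 tilt 1.6 zax [-0.0204 -0.019  -0.9996] F [ 0.1  0.  -2.5] w 11.0
tx ty tz cm [ 1.49  1.16 -0.26] norm 1.91 roll 1.68 q6 1.34
```

```bash

python3 -m jog '[{"tx":0.75,"ty":0.58,"tz":-0.1,"roll":0.8},{"tx":0.7,"ty":0.55,"tz":-0.1,"roll":0.8},{"tx":0,"ty":0,"tz":0,"roll":0},{"tx":0,"ty":0,"tz":0,"roll":0}]' 1 80
python3 go.py 565.4 3.9 80 10.1
python3 - <<'E'
from h import *
im,d=vision.capture('wrist'); im2,d2=vision.capture('scene'); np.savez('scene2.npz',im=im2,d=d2)
save('w2.png',np.hstack([cv2.resize(im,(400,300)),cv2.resize(im2[120:312,60:316],(400,300))]))
E
```

```text
clock: 8.75
tool_pos: [566.7, 3.2, 79.1]
ee_rot: [0.996, 0.09, -0.011, 0.009]
contact_force: [-0.7, 0.4, -4.3]
gripper_width: 11.1
t 8.75 pos [566.7   3.2  79.1] psi 10.26 tilt 1.6 zax [-0.0204 -0.0191 -0.9996] F [-0.7  0.4 -4.3] w 11.1
tx ty tz cm [-0.11 -0.09 -0.09] norm 0.17 roll 0.16 q6 1.35
```

View pics/w2.png

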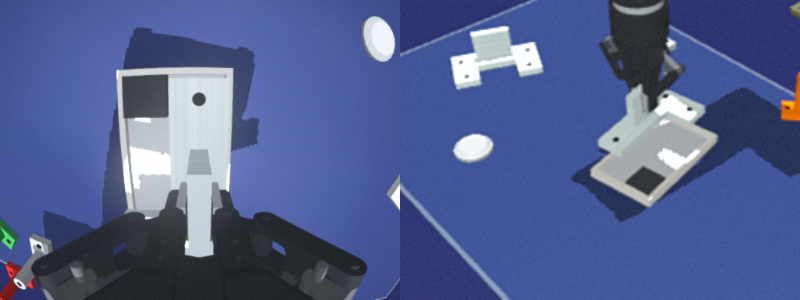

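The bracket arm (left half, columns ~172-228) lies parallel to the tray between the block and the -y wall, at a plausible offset. I lower it to just above the rim and measure again.

```bash

python3 -m jog '[{"tx":-0.1,"ty":-0.1,"tz":1,"roll":0.1},{"tx":0,"ty":0,"tz":1,"roll":0},{"tx":0,"ty":0,"tz":0.9,"roll":0},{"tx":0,"ty":0,"tz":0,"roll":0},{"tx":0,"ty":0,"tz":0,"roll":0}]' 1 80
python3 go.py 565.4 3.9 27 10.1
python3 - <<'E'
from h import *
s=read_state(); im,d=vision.capture('wrist'); i=info('wrist'); K=i['camera_matrix'];T=i['T_tool_cam']; m=R.from_quat(s['ee_rot']).as_matrix()
v,u=np.mgrid[0:384,0:512].astype(float); a=u-K[0,2]; b=v-K[1,2]; r=np.hypot(a,b); th=r/K[0,0]; k=np.tan(th)/np.maximum(r,1e-6)
P=np.stack([a*k*d,-b*k*d,-d],-1)@T[:3,:3].T+T[:3,3]; W=P@m.T+s['tool_pos']
# into tray frame
A=R.from_euler('z',10.1,degrees=True).as_matrix(); Tt=(W-[568.7,24.8,0])@A
ok=(d>0)&(np.abs(Tt[...,0])<100)&(np.abs(Tt[...,1])<70)&(Tt[...,2]<110)
n=np.zeros((300,400,3),np.uint8)
im3=np.full((280,400,3),60,np.uint8)
# orthographic plan view in tray frame, 2px/mm: up = +x, left=+y
o=np.argsort(Tt[ok][:,2]); q=Tt[ok][o]; c=im[ok][o]
big=np.full((420,300,3),60,np.uint8)
rr=(210-2*q[:,0]).astype(int).clip(0,418); cc=(150-2*q[:,1]).astype(int).clip(0,298)
for dy in(0,1):
  for dx in(0,1): big[rr+dy,cc+dx]=c
hz=np.zeros((420,300),np.uint8)
for dy in(0,1):
  for dx in(0,1): hz[rr+dy,cc+dx]=(q[:,2]*4).clip(0,255)
hz=cv2.applyColorMap(hz,cv2.COLORMAP_JET)[...,::-1]
save('plan.png',np.hstack([big,hz]))
for x0 in(-40,-20,0,20,40,60):
  sel=ok&(abs(Tt[...,0]-x0)<4)
  for lab,lo,hi in(('plate',26,44),('rim/block',10,20)):
    t=Tt[sel&(Tt[...,2]>lo)&(Tt[...,2]<hi)]
    if len(t)>5: print(x0,lab,len(t),'y',np.round(np.percentile(t[:,1],[2,50,98]),1),'z',np.round(np.median(t[:,2]),1))
t=Tt[ok&(Tt[...,2]>26)&(Tt[...,2]<48)&(abs(Tt[...,1]+20)<12)]; print('plate xmax',np.percentile(t[:,0],[90,99,99.8]))
E
```

```text
clock: 9.35
tool_pos: [562.9, 4.1, 46.7]
ee_rot: [0.996, 0.089, -0.012, 0.008]
contact_force: [1.1, -1.3, -2.8]
gripper_width: 11.1
t 9.35 pos [562.9   4.1  46.7] psi 10.2 tilt 1.71 zax [-0.023  -0.0189 -0.9996] F [ 1.1 -1.3 -2.8] w 11.1
tx ty tz cm [0.3  0.03 1.96] norm 1.99 roll 0.1 q6 1.35
-40 rim/block 103 y [-51.5  47.9  51.8] z 13.7
-20 rim/block 209 y [-51.4  45.6  51.8] z 13.7
0 plate 545 y [-39.9 -11.2  -0.2] z 36.2
0 rim/block 229 y [-51.8 -45.9  51.7] z 13.8
20 plate 994 y [-39.3 -20.   -0.7] z 35.3
20 rim/block 268 y [-51.4  45.7  51.7] z 13.8
40 plate 1149 y [-39.3 -20.   -1.2] z 34.5
40 rim/block 875 y [-51.2  23.   50.9] z 17.5
60 plate 1227 y [-39.5 -20.   -0.9] z 33.6
60 rim/block 1167 y [-51.1  23.4  50.7] z 17.6
plate xmax [62.81093896 67.57155602 68.06822801]
```

View pics/plan.png

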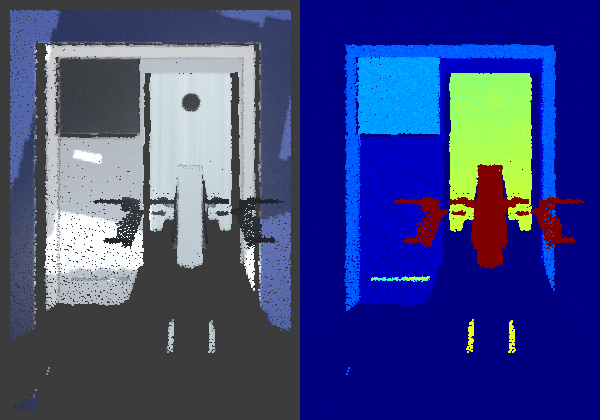

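The plan view shows the tray model fits the measured rim within 0.5 mm. The bracket's y is right (-39.6..-0.8) and its x is about 2.5 mm short (68 instead of 70). It is pitched 2.5°, with the +x end low. I correct x and lower in small steps.

```bash

python3 -m jog '[{"tx":0.3,"ty":0,"tz":0.1,"roll":0.1},{"tx":0,"ty":0,"tz":0,"roll":0},{"tx":0,"ty":0,"tz":0.4,"roll":0},{"tx":0,"ty":0,"tz":0.4,"roll":0},{"tx":0,"ty":0,"tz":0.4,"roll":0},{"tx":0,"ty":0,"tz":0,"roll":0}]' 1 80
python3 go.py 565.4 3.9 27 10.1
```

```text
clock: 10.0
tool_pos: [566.8, 4.4, 33.6]
ee_rot: [0.996, 0.088, -0.011, 0.009]
contact_force: [0.5, 0.5, -3.3]
gripper_width: 10.9
t 10.0 pos [566.8   4.4  33.6] psi 10.1 tilt 1.61 zax [-0.0207 -0.019  -0.9996] F [ 0.5  0.5 -3.3] w 10.9
tx ty tz cm [-0.13  0.01  0.66] norm 0.67 roll -0.0 q6 1.36
```

```bash

python3 -m jog '[{"tx":-0.15,"ty":0,"tz":0.2,"roll":0},{"tx":0,"ty":0,"tz":0.2,"roll":0},{"tx":0,"ty":0,"tz":0,"roll":0}]' 1 80
python3 go.py 565.4 3.9 27 10.1
```

```text
clock: 10.3
tool_pos: [565.2, 4.0, 29.2]
ee_rot: [0.996, 0.088, -0.011, 0.009]
contact_force: [0.2, 0.2, -2.7]
gripper_width: 11.2
t 10.3 pos [565.2   4.   29.2] psi 10.1 tilt 1.6 zax [-0.0206 -0.0189 -0.9996] F [ 0.2  0.2 -2.7] w 11.2
tx ty tz cm [0.03 0.01 0.22] norm 0.22 roll -0.0 q6 1.36
```

```bash

python3 -m jog '[{"tx":0,"ty":0,"tz":0.15,"roll":0},{"tx":0,"ty":0,"tz":0.1,"roll":0},{"tx":0,"ty":0,"tz":0,"roll":0}]' 1 80
python3 go.py 565.4 3.9 27 10.1
```

```text
clock: 10.6
tool_pos: [565.2, 3.8, 28.8]
ee_rot: [0.996, 0.088, -0.01, 0.009]
contact_force: [-0.2, 0.7, -3.8]
gripper_width: 11.1
t 10.6 pos [565.2   3.8  28.8] psi 10.1 tilt 1.55 zax [-0.0191 -0.0191 -0.9996] F [-0.2  0.7 -3.8] w 11.1
tx ty tz cm [ 0.03 -0.01  0.18] norm 0.19 roll -0.0 q6 1.36
```

```bash

python3 -m jog '[{"tx":0,"ty":0,"tz":0.25,"roll":0},{"tx":0,"ty":0,"tz":0.2,"roll":0},{"tx":0,"ty":0,"tz":0,"roll":0}]' 1 80
python3 go.py 565.4 3.9 27 10.1
```

```text
clock: 10.9
tool_pos: [564.9, 3.6, 27.2]
ee_rot: [0.996, 0.088, -0.01, 0.009]
contact_force: [0.0, 0.5, -3.1]
gripper_width: 11.0
t 10.9 pos [564.9   3.6  27.2] psi 10.12 tilt 1.5 zax [-0.0176 -0.0194 -0.9997] F [ 0.   0.5 -3.1] w 11.0
tx ty tz cm [ 0.06 -0.02  0.02] norm 0.06 roll 0.02 q6 1.36
```

```bash

python3 -m jog '[{"tx":0,"ty":0,"tz":0.2,"roll":0},{"tx":0,"ty":0,"tz":0.2,"roll":0},{"tx":0,"ty":0,"tz":0,"roll":0}]' 1 80
python3 go.py 565.4 3.9 27 10.1
python3 - <<'E'
from h import *
s=read_state(); im,d=vision.capture('wrist'); i=info('wrist'); K=i['camera_matrix'];T=i['T_tool_cam']; m=R.from_quat(s['ee_rot']).as_matrix()
v,u=np.mgrid[0:384,0:512].astype(float); a=u-K[0,2]; b=v-K[1,2]; r=np.hypot(a,b); k=np.tan(r/K[0,0])/np.maximum(r,1e-6)
W=(np.stack([a*k*d,-b*k*d,-d],-1)@T[:3,:3].T+T[:3,3])@m.T+s['tool_pos']
Tt=(W-[568.7,24.8,0])@R.from_euler('z',10.1,degrees=True).as_matrix()
h=cv2.cvtColor(im,cv2.COLOR_RGB2HSV)
for x0 in(0,20,35,50,62,67,70,73):
  t=Tt[(d>0)&(abs(Tt[...,0]-x0)<1.5)&(abs(Tt[...,1]+20)<25)&(Tt[...,2]<26)]
  p=t[abs(t[:,1]+32)<5]; q=t[abs(t[:,1]+8)<5]
  print(x0,'z at y-32',np.round(np.median(p[:,2]),1) if len(p) else None,'y-8',np.round(np.median(q[:,2]),1) if len(q) else None,'y extent z>10',np.round(np.percentile(t[(t[:,2]>10)&(t[:,1]>-43)][:,1],[2,98]),1) if (t[:,2]>10).sum()>20 else None)
for y0 in (-30,-10):
  t=Tt[(d>0)&(abs(Tt[...,1]-y0)<3)&(Tt[...,0]>55)&(Tt[...,0]<76)&(Tt[...,2]>9)&(Tt[...,2]<26)]; print('xmax',y0,np.percentile(t[:,0],98))
E
```

```text
clock: 11.2
tool_pos: [565.2, 3.4, 27.2]
ee_rot: [0.996, 0.088, -0.008, 0.009]
contact_force: [-0.2, 1.0, -3.5]
gripper_width: 11.3
t 11.2 pos [565.2   3.4  27.2] psi 10.09 tilt 1.4 zax [-0.0146 -0.0195 -0.9997] F [-0.2  1.  -3.5] w 11.3
tx ty tz cm [ 0.03 -0.05  0.02] norm 0.06 roll -0.01 q6 1.36
0 z at y-32 17.1 y-8 16.8 y extent z>10 [-41.1  -1.7]
20 z at y-32 16.9 y-8 16.5 y extent z>10 [-40.9  -1.7]
35 z at y-32 16.7 y-8 16.4 y extent z>10 [-40.6  -1.9]
50 z at y-32 16.7 y-8 16.4 y extent z>10 [-40.6  -2.2]
62 z at y-32 16.5 y-8 16.0 y extent z>10 [-40.8  -2. ]
67 z at y-32 16.5 y-8 16.0 y extent z>10 [-40.8  -2.5]
70 z at y-32 16.3 y-8 16.1 y extent z>10 [-40.5  -2.6]
73 z at y-32 4.2 y-8 4.4 y extent z>10 None
xmax -30 70.78294158546449
xmax -10 70.81253878657418
```

The bracket is on the floor: plate top at 16-17 mm all over, level, inside the walls. Release and lift.

```bash

python3 -m jog '[{"tx":0,"ty":0,"tz":0,"roll":0},{"tx":0,"ty":0,"tz":0,"roll":0},{"tx":0,"ty":0,"tz":0,"roll":0},{"tx":0,"ty":0,"tz":0,"roll":0},{"tx":0,"ty":0,"tz":0,"roll":0},{"tx":0,"ty":0,"tz":0,"roll":0},{"tx":0,"ty":0,"tz":-1.5,"roll":0},{"tx":0,"ty":0,"tz":-4,"roll":0},{"tx":0,"ty":0,"tz":-4,"roll":0},{"tx":0,"ty":0,"tz":-3,"roll":0},{"tx":0,"ty":0,"tz":0,"roll":0},{"tx":0,"ty":0,"tz":0,"roll":0}]' -1
python3 go.py 382.1 202.8 150 85
```

```text
clock: 12.45
tool_pos: [566.9, 5.6, 153.1]
ee_rot: [0.996, 0.088, -0.01, 0.009]
contact_force: [-0.7, 0.1, -1.2]
gripper_width: 85.6
t 12.45 pos [566.9   5.6 153.1] psi 10.1 tilt 1.59 zax [-0.0193 -0.02   -0.9996] F [-0.7  0.1 -1.2] w 85.6
tx ty tz cm [-14.72 -22.66   0.28] norm 27.02 roll -74.9 q6 1.35
```

```bash

python3 -m jog '[{"tx":-1.7,"ty":-2.6,"tz":0,"roll":0},{"tx":-1.7,"ty":-2.6,"tz":0,"roll":0},{"tx":-1.7,"ty":-2.6,"tz":0,"roll":0},{"tx":-1.7,"ty":-2.6,"tz":0,"roll":0},{"tx":-1.7,"ty":-2.6,"tz":0,"roll":0},{"tx":-1.7,"ty":-2.6,"tz":0,"roll":0},{"tx":-1.7,"ty":-2.6,"tz":0,"roll":0},{"tx":-1.7,"ty":-2.6,"tz":0,"roll":0},{"tx":0,"ty":0,"tz":0,"roll":-8},{"tx":0,"ty":0,"tz":0,"roll":-8},{"tx":0,"ty":0,"tz":0,"roll":-8},{"tx":0,"ty":0,"tz":0,"roll":-8},{"tx":0,"ty":0,"tz":0,"roll":-8},{"tx":0,"ty":0,"tz":0,"roll":-8},{"tx":0,"ty":0,"tz":0,"roll":-8},{"tx":0,"ty":0,"tz":0,"roll":-8},{"tx":0,"ty":0,"tz":0,"roll":-8},{"tx":0,"ty":0,"tz":0,"roll":0},{"tx":0,"ty":0,"tz":0,"roll":0}]' -1
python3 go.py 382.1 202.8 110 85
python3 - <<'E'
from h import *
for n in('top','scene'):
    im,d=vision.capture(n); np.savez(n+'3.npz',im=im,d=d)
    # bracket in tray, expected pose, compare to silhouette edges
im=np.load('top3.npz')['im']; sc=np.load('scene3.npz')['im']
save('chk3.png',np.hstack([cv2.resize(im[60:220,120:320],(400,320)),cv2.resize(sc[150:278,140:300],(400,320))]))
E
```

```text
clock: 14.35
tool_pos: [369.6, 185.9, 127.2]
ee_rot: [0.738, 0.674, -0.038, -0.01]
contact_force: [0.3, 0.1, -0.1]
gripper_width: 85.6
t 14.35 pos [369.6 185.9 127.2] psi 84.86 tilt 4.45 zax [-0.0685 -0.0365 -0.997 ] F [ 0.3  0.1 -0.1] w 85.6
tx ty tz cm [1.87 1.2  1.57] norm 2.72 roll -0.14 q6 0.47
```

View pics/chk3.png

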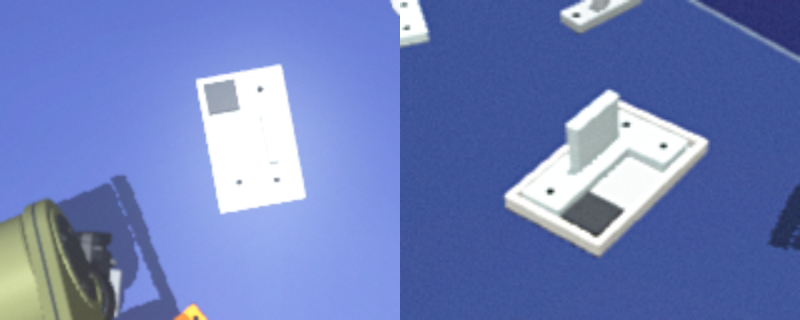

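The bracket sits flat in the tray with its hook at the -x, +y corner. The tool has drifted to a 4.5° tilt, so before picking the post I test whether an outward/inward motion undoes it.

```bash

python3 -m jog '[{"tx":0,"ty":3,"tz":-1,"roll":0},{"tx":0,"ty":3,"tz":-1,"roll":0},{"tx":0,"ty":3,"tz":-1,"roll":0},{"tx":0,"ty":3,"tz":-1,"roll":0},{"tx":0,"ty":0,"tz":0,"roll":0},{"tx":0,"ty":0,"tz":0,"roll":0}]' -1
python3 go.py 382.1 202.8 110 85
python3 -m jog '[{"tx":0,"ty":-1,"tz":0,"roll":0},{"tx":0,"ty":-1,"tz":0,"roll":0},{"tx":0,"ty":-1,"tz":0,"roll":0},{"tx":0,"ty":-1,"tz":0,"roll":0},{"tx":0,"ty":-1,"tz":0,"roll":0},{"tx":0,"ty":0,"tz":0,"roll":0},{"tx":0,"ty":0,"tz":0,"roll":0}]' -1
python3 go.py 382.1 202.8 110 85; python3 -c "
from h import *; print(read_state()['q'])"
```

```text
clock: 15.05
tool_pos: [493.2, 174.9, 158.3]
ee_rot: [0.741, 0.67, -0.04, -0.01]
contact_force: [0.0, -0.1, -0.9]
gripper_width: 85.6
t 15.05 pos [493.2 174.9 158.3] psi 84.34 tilt 4.71 zax [-0.0729 -0.0379 -0.9966] F [ 0.  -0.1 -0.9] w 85.6
tx ty tz cm [  1.9  -10.98   5.52] norm 12.43 roll -0.66 q6 0.38
clock: 15.75
tool_pos: [431.6, 180.1, 161.2]
ee_rot: [0.741, 0.67, -0.043, -0.012]
contact_force: [-0.8, 0.5, 0.6]
gripper_width: 85.3
t 15.75 pos [431.6 180.1 161.2] psi 84.4 tilt 5.08 zax [-0.0793 -0.0393 -0.9961] F [-0.8  0.5  0.6] w 85.3
tx ty tz cm [ 2.01 -4.75  5.4 ] norm 7.47 roll -0.6 q6 0.42
[ 0.3152257   0.27361849  1.76007591 -0.01373014  1.19567293  0.42040309]
```

```bash
sed -i "s/^print('tx/q=s['q']; print('pitch excess rad',round(q[1]+q[2]+q[4]-np.pi,4),'q4',round(q[3],4))\n&/" go.py
python3 -m jog '[{"tx":0,"ty":1,"tz":0,"roll":0},{"tx":0,"ty":1,"tz":0,"roll":0},{"tx":0,"ty":1,"tz":0,"roll":0},{"tx":0,"ty":1,"tz":0,"roll":0},{"tx":0,"ty":1,"tz":0,"roll":0},{"tx":0,"ty":1,"tz":0,"roll":0},{"tx":0,"ty":1,"tz":0,"roll":0},{"tx":0,"ty":1,"tz":0,"roll":0},{"tx":0,"ty":0,"tz":0,"roll":0},{"tx":0,"ty":0,"tz":0,"roll":0}]' -1
python3 go.py 382.1 202.8 110 85
python3 -m jog '[{"tx":0,"ty":-4,"tz":0,"roll":0},{"tx":0,"ty":-4,"tz":0,"roll":0},{"tx":0,"ty":-4,"tz":0,"roll":0},{"tx":0,"ty":0,"tz":0,"roll":0},{"tx":0,"ty":0,"tz":0,"roll":0}]' -1
python3 go.py 382.1 202.8 110 85
```

```text
clock: 16.75
tool_pos: [522.5, 170.9, 153.8]
ee_rot: [0.741, 0.67, -0.042, -0.011]
contact_force: [0.0, 0.3, 0.1]
gripper_width: 85.5
t 16.75 pos [522.5 170.9 153.8] psi 84.28 tilt 4.95 zax [-0.0769 -0.039  -0.9963] F [0.  0.3 0.1] w 85.5
pitch excess rad 0.0844 q4 -0.0196
tx ty tz cm [  1.98 -13.93   5.32] norm 15.05 roll -0.72 q6 0.36
clock: 17.25
tool_pos: [397.7, 183.1, 161.9]
ee_rot: [0.741, 0.67, -0.042, -0.012]
contact_force: [0.4, 0.4, -0.0]
gripper_width: 85.3
t 17.25 pos [397.7 183.1 161.9] psi 84.26 tilt 5.03 zax [-0.0786 -0.0391 -0.9961] F [ 0.4  0.4 -0. ] w 85.3
pitch excess rad 0.0873 q4 -0.0112
tx ty tz cm [ 2.05 -1.36  5.22] norm 5.77 roll -0.74 q6 0.45
```

```bash

python3 -m jog '[{"tx":0,"ty":0,"tz":0,"roll":8},{"tx":0,"ty":0,"tz":0,"roll":8},{"tx":0,"ty":0,"tz":0,"roll":0},{"tx":0,"ty":0,"tz":0,"roll":0}]' -1
python3 go.py 382.1 202.8 110 85
python3 -m jog '[{"tx":0,"ty":0,"tz":0,"roll":-8},{"tx":0,"ty":0,"tz":0,"roll":-8},{"tx":0,"ty":0,"tz":0,"roll":0},{"tx":0,"ty":0,"tz":0,"roll":0}]' -1
python3 go.py 382.1 202.8 110 85
```

```text
clock: 17.65
tool_pos: [399.5, 183.4, 162.7]
ee_rot: [0.829, 0.558, -0.042, -0.005]
contact_force: [-0.1, 0.6, 1.1]
gripper_width: 85.3
t 17.65 pos [399.5 183.4 162.7] psi 67.95 tilt 4.89 zax [-0.076  -0.0384 -0.9964] F [-0.1  0.6  1.1] w 85.3
pitch excess rad 0.0846 q4 -0.0115
tx ty tz cm [ 1.48 -2.05  5.31] norm 5.88 roll -17.05 q6 0.73
clock: 18.05
tool_pos: [401.6, 183.4, 162.6]
ee_rot: [0.738, 0.673, -0.041, -0.011]
contact_force: [-1.4, 0.3, 0.7]
gripper_width: 85.3
t 18.05 pos [401.6 183.4 162.6] psi 84.79 tilt 4.84 zax [-0.0752 -0.0382 -0.9964] F [-1.4  0.3  0.7] w 85.3
pitch excess rad 0.0837 q4 -0.0116
tx ty tz cm [ 1.99 -1.75  5.32] norm 5.94 roll -0.21 q6 0.44
```

```bash

python3 -m jog '[{"tx":0,"ty":4,"tz":0,"roll":0},{"tx":0,"ty":4,"tz":0,"roll":0},{"tx":0,"ty":4,"tz":0,"roll":0},{"tx":0,"ty":0,"tz":0,"roll":2},{"tx":0,"ty":0,"tz":0,"roll":-2},{"tx":0,"ty":0,"tz":0,"roll":0},{"tx":0,"ty":0,"tz":0,"roll":0}]' -1
python3 go.py 382.1 202.8 110 85
```

```text
clock: 18.75
tool_pos: [525.7, 171.0, 152.0]
ee_rot: [0.743, 0.668, -0.041, -0.011]
contact_force: [0.1, -0.5, 0.9]
gripper_width: 85.4
t 18.75 pos [525.7 171.  152. ] psi 84.05 tilt 4.93 zax [-0.0768 -0.0384 -0.9963] F [ 0.1 -0.5  0.9] w 85.4
pitch excess rad 0.0841 q4 -0.0192
tx ty tz cm [  1.87 -14.28   5.16] norm 15.3 roll -0.95 q6 0.36
```

```bash

python3 -m jog '[{"tx":-4,"ty":0,"tz":0,"roll":0},{"tx":-4,"ty":0,"tz":0,"roll":0},{"tx":-4,"ty":0,"tz":0,"roll":0},{"tx":-4,"ty":0,"tz":0,"roll":0},{"tx":0,"ty":0,"tz":0,"roll":0},{"tx":0,"ty":0,"tz":0,"roll":0}]' -1
python3 go.py 382.1 202.8 110 85
python3 -m jog '[{"tx":4,"ty":-2.5,"tz":0,"roll":0},{"tx":4,"ty":-2.5,"tz":0,"roll":0},{"tx":4,"ty":-2.5,"tz":0,"roll":0},{"tx":4,"ty":-2.5,"tz":0,"roll":0},{"tx":0,"ty":0,"tz":0,"roll":0},{"tx":0,"ty":0,"tz":0,"roll":0}]' -1
python3 go.py 382.1 202.8 110 85
```

```text
clock: 19.35
tool_pos: [507.4, 9.1, 159.8]
ee_rot: [0.744, 0.667, -0.041, -0.011]
contact_force: [-0.6, -0.2, 0.2]
gripper_width: 85.7
t 19.35 pos [507.4   9.1 159.8] psi 83.89 tilt 4.84 zax [-0.0755 -0.0378 -0.9964] F [-0.6 -0.2  0.2] w 85.7
pitch excess rad 0.0745 q4 -0.0434
tx ty tz cm [ 18.13 -14.19   5.17] norm 23.6 roll -1.11 q6 0.09
clock: 19.95
tool_pos: [423.6, 190.0, 159.9]
ee_rot: [0.744, 0.667, -0.038, -0.011]
contact_force: [0.5, -0.7, -0.2]
gripper_width: 85.3
t 19.95 pos [423.6 190.  159.9] psi 83.79 tilt 4.54 zax [-0.071  -0.0349 -0.9969] F [ 0.5 -0.7 -0.2] w 85.3
pitch excess rad 0.0786 q4 -0.0101
tx ty tz cm [ 1.04 -3.92  5.23] norm 6.61 roll -1.21 q6 0.45
```

```bash

python3 -m jog '[{"tx":0,"ty":0,"tz":0,"roll":8.5},{"tx":0,"ty":0,"tz":0,"roll":8.5},{"tx":0,"ty":0,"tz":0,"roll":8.5},{"tx":0,"ty":0,"tz":0,"roll":8.5},{"tx":0,"ty":0,"tz":0,"roll":8.5},{"tx":0,"ty":0,"tz":0,"roll":8.5},{"tx":0,"ty":0,"tz":0,"roll":0},{"tx":0,"ty":0,"tz":0,"roll":0}]' -1
python3 go.py 382.1 202.8 110 85
python3 -m jog '[{"tx":0,"ty":0,"tz":0,"roll":-3},{"tx":0,"ty":0,"tz":0,"roll":-3},{"tx":0,"ty":0,"tz":0,"roll":-3},{"tx":0,"ty":0,"tz":0,"roll":-3},{"tx":0,"ty":0,"tz":0,"roll":0},{"tx":0,"ty":0,"tz":0,"roll":0}]' -1
python3 go.py 382.1 202.8 110 85
```

```text
clock: 20.75
tool_pos: [426.3, 187.8, 160.0]
ee_rot: [0.961, 0.274, -0.038, 0.008]
contact_force: [0.3, -0.0, 0.0]
gripper_width: 85.4
t 20.75 pos [426.3 187.8 160. ] psi 31.88 tilt 4.49 zax [-0.0697 -0.0357 -0.9969] F [ 0.3 -0.   0. ] w 85.4
pitch excess rad 0.0777 q4 -0.0118
tx ty tz cm [-2.57 -3.57  5.24] norm 6.84 roll -53.12 q6 1.35
clock: 21.35
tool_pos: [427.7, 186.2, 159.9]
ee_rot: [0.923, 0.383, -0.039, 0.003]
contact_force: [-0.0, 0.2, -0.6]
gripper_width: 85.5
t 21.35 pos [427.7 186.2 159.9] psi 45.07 tilt 4.48 zax [-0.0695 -0.0358 -0.9969] F [-0.   0.2 -0.6] w 85.5
pitch excess rad 0.0774 q4 -0.0123
tx ty tz cm [-1.67 -4.27  5.23] norm 6.96 roll -39.93 q6 1.12
```

```bash

python3 -m jog '[{"tx":3.7,"ty":1.5,"tz":0,"roll":0},{"tx":3.7,"ty":1.5,"tz":0,"roll":0},{"tx":3.7,"ty":1.5,"tz":0,"roll":0},{"tx":3.7,"ty":1.5,"tz":0,"roll":0},{"tx":0,"ty":0,"tz":0,"roll":-8},{"tx":0,"ty":0,"tz":0,"roll":-8},{"tx":0,"ty":0,"tz":0,"roll":-8},{"tx":0,"ty":0,"tz":0,"roll":-8},{"tx":0,"ty":0,"tz":0,"roll":-8},{"tx":0,"ty":0,"tz":0,"roll":0},{"tx":0,"ty":0,"tz":0,"roll":0}]' -1
python3 go.py 382.1 202.8 110 85
```

```text
clock: 22.45
tool_pos: [579.2, 249.1, 142.7]
ee_rot: [0.729, 0.683, -0.04, -0.012]
contact_force: [0.3, 0.3, -1.0]
gripper_width: 85.4
t 22.45 pos [579.2 249.1 142.7] psi 86.42 tilt 4.78 zax [-0.0743 -0.0377 -0.9965] F [ 0.3  0.3 -1. ] w 85.4
pitch excess rad 0.0828 q4 -0.0107
tx ty tz cm [ -5.71 -19.08   4.9 ] norm 20.51 roll 1.42 q6 0.41
```

The tilt does not respond to normal moves. It probably arose at the inner reach limit (r≈414). I try easing against the outer reach limit, away from all objects, to pitch it back.

```bash

python3 -m jog '[{"tx":1.5,"ty":4.3,"tz":-0.5,"roll":0},{"tx":1.5,"ty":4.3,"tz":-0.5,"roll":0},{"tx":1.5,"ty":4.3,"tz":-0.5,"roll":0},{"tx":1.5,"ty":4.3,"tz":-0.5,"roll":0},{"tx":1.5,"ty":4.3,"tz":-0.5,"roll":0},{"tx":0,"ty":0,"tz":0,"roll":0},{"tx":0,"ty":0,"tz":0,"roll":0}]' -1
python3 go.py 382.1 202.8 110 85; python3 -c "
from h import *; print(read_state()['q'])"
```

```text
clock: 23.15
tool_pos: [799.6, 308.5, 139.1]
ee_rot: [0.735, 0.676, -0.047, -0.014]
contact_force: [-0.9, -0.1, 0.0]
gripper_width: 85.4
t 23.15 pos [799.6 308.5 139.1] psi 85.28 tilt 5.69 zax [-0.0893 -0.0428 -0.9951] F [-0.9 -0.1  0. ] w 85.4
pitch excess rad 0.0985 q4 -0.0122
tx ty tz cm [-13.81 -40.28   7.08] norm 43.17 roll 0.28 q6 0.41
[ 0.32424737  0.83355956  0.7592349  -0.0121748   1.64727917  0.40841366]
```

```bash

python3 -m jog '[{"tx":1.2,"ty":3,"tz":0,"roll":0},{"tx":1.2,"ty":3,"tz":0,"roll":0},{"tx":1.2,"ty":3,"tz":0,"roll":0},{"tx":0,"ty":0,"tz":0,"roll":0}]' -1
python3 go.py 382.1 202.8 110 85; python3 -c "
from h import *; print(read_state()['q'])"
```

```text
clock: 23.55
tool_pos: [885.8, 334.9, 124.5]
ee_rot: [0.737, 0.673, -0.055, -0.018]
contact_force: [-0.7, -0.7, -1.8]
gripper_width: 85.3
t 23.55 pos [885.8 334.9 124.5] psi 84.98 tilt 6.6 zax [-0.1045 -0.0478 -0.9934] F [-0.7 -0.7 -1.8] w 85.3
pitch excess rad 0.1144 q4 -0.0129
tx ty tz cm [-17.45 -48.53   7.33] norm 52.09 roll -0.02 q6 0.41
[ 0.32173621  1.04344477  0.32753662 -0.0129476   1.8850603   0.40883673]
```

```bash

python3 -m jog '[{"tx":1.2,"ty":3,"tz":-0.5,"roll":0},{"tx":1.2,"ty":3,"tz":-0.5,"roll":0},{"tx":0,"ty":0,"tz":0,"roll":0}]' -1
python3 go.py 382.1 202.8 110 85; python3 -c "
from h import *; print(read_state()['q'])"
```

```text
clock: 23.85
tool_pos: [912.7, 341.4, 106.4]
ee_rot: [0.738, 0.672, -0.055, -0.019]
contact_force: [-0.4, 0.1, 0.0]
gripper_width: 85.4
t 23.85 pos [912.7 341.4 106.4] psi 84.86 tilt 6.71 zax [-0.1068 -0.0473 -0.9932] F [-0.4  0.1  0. ] w 85.4
pitch excess rad 0.1165 q4 -0.0124
tx ty tz cm [-18.54 -51.27   5.97] norm 54.84 roll -0.14 q6 0.41
[ 0.31895023  1.13585439  0.15423322 -0.01241811  1.96798041  0.40736967]
```

```bash

python3 -m jog '[{"tx":-1.5,"ty":-4.3,"tz":-0.4,"roll":0},{"tx":-1.5,"ty":-4.3,"tz":-0.4,"roll":0},{"tx":-1.5,"ty":-4.3,"tz":-0.4,"roll":0},{"tx":-1.5,"ty":-4.3,"tz":-0.4,"roll":0},{"tx":-1.5,"ty":-4.3,"tz":0,"roll":0},{"tx":-1.5,"ty":-4.3,"tz":0,"roll":0},{"tx":-1.5,"ty":-4.3,"tz":0,"roll":0},{"tx":-1.5,"ty":-4.3,"tz":0,"roll":0},{"tx":-1.5,"ty":-4.3,"tz":0,"roll":0},{"tx":0,"ty":0,"tz":0,"roll":0},{"tx":0,"ty":0,"tz":0,"roll":0}]' -1
python3 go.py 382.1 202.8 110 85
```

```text
clock: 24.95
tool_pos: [503.1, 241.1, 185.8]
ee_rot: [0.74, 0.671, -0.035, -0.011]
contact_force: [1.1, 0.3, 0.6]
gripper_width: 85.5
t 24.95 pos [503.1 241.1 185.8] psi 84.46 tilt 4.23 zax [-0.0668 -0.0314 -0.9973] F [1.1 0.3 0.6] w 85.5
pitch excess rad 0.0737 q4 -0.005
tx ty tz cm [ -4.69 -11.16   8.49] norm 14.78 roll -0.54 q6 0.47
```

```bash

python3 -m jog '[{"tx":-1,"ty":-2.4,"tz":1,"roll":0},{"tx":-1,"ty":-2.4,"tz":1,"roll":0},{"tx":-1,"ty":-2.4,"tz":1.2,"roll":0},{"tx":-1,"ty":-2.4,"tz":1.2,"roll":0},{"tx":0,"ty":0,"tz":0,"roll":-0.5},{"tx":0,"ty":0,"tz":0,"roll":0},{"tx":0,"ty":0,"tz":0,"roll":0}]' -1
python3 go.py 382.1 202.8 110 85
python3 - <<'E'
from h import *
s=read_state(); im,d=vision.capture('wrist'); i=info('wrist'); K=i['camera_matrix'];T=i['T_tool_cam']; m=R.from_quat(s['ee_rot']).as_matrix()
v,u=np.mgrid[0:384,0:512].astype(float); a=u-K[0,2]; b=v-K[1,2]; r=np.hypot(a,b); k=np.tan(r/K[0,0])/np.maximum(r,1e-6)
W=(np.stack([a*k*d,-b*k*d,-d],-1)@T[:3,:3].T+T[:3,3])@m.T+s['tool_pos']
h=cv2.cvtColor(im,cv2.COLOR_RGB2HSV)
sel=(d>0)&(np.hypot(W[...,0]-382,W[...,1]-203)<45)
t=W[sel&(W[...,2]>70)&(W[...,2]<80)]; print('post top',len(t),np.round(np.median(t,0),1),np.round(t.min(0),1),np.round(t.max(0),1))
t=W[sel&(W[...,2]>9)&(W[...,2]<15)]
if len(t): print('foot',len(t),t.min(0),t.max(0), cv2.minAreaRect(t[:,:2].astype(np.float32)))
save('w4.png',im)
E
```

```text
clock: 25.65
tool_pos: [406.2, 211.4, 160.3]
ee_rot: [0.739, 0.674, -0.018, -0.005]
contact_force: [0.0, -0.2, 0.4]
gripper_width: 85.0
t 25.65 pos [406.2 211.4 160.3] psi 84.78 tilt 2.14 zax [-0.0329 -0.0178 -0.9993] F [ 0.  -0.2  0.4] w 85.0
pitch excess rad 0.0372 q4 -0.0043
tx ty tz cm [-0.97 -2.16  5.12] norm 5.64 roll -0.22 q6 0.48
post top 462 [383.5 203.8  74.8] [373.3 193.1  70.1] [393.  213.   76.6]
foot 1241 [353.85728114 184.41234875   9.0465622 ] [412.32377597 221.5102249   14.74496968] ((382.970458984375, 202.86952209472656), (32.723114013671875, 56.319313049316406), 85.09712219238281)
```

View pics/w4.png

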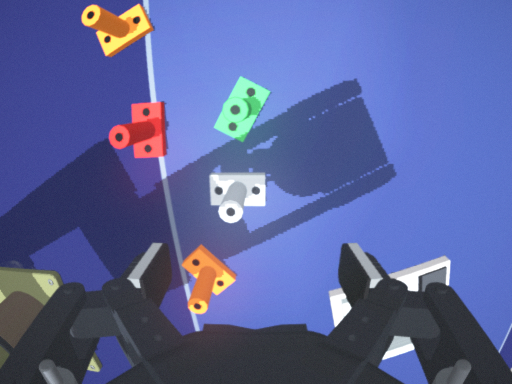

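The wrist picture shows the grey short base at (238,190), foot measured 56x33 mm, post top at 75 mm, the orange one at (208,272) beside it. Position is (383,203), yaw -5°. Tilt is down to 2°. I approach and descend.

```bash

python3 -m jog '[{"tx":-0.4,"ty":-0.9,"tz":1,"roll":0},{"tx":-0.4,"ty":-0.9,"tz":1,"roll":0},{"tx":0,"ty":0,"tz":1,"roll":0},{"tx":0,"ty":0,"tz":0,"roll":0},{"tx":0,"ty":0,"tz":0,"roll":0}]' -1
python3 go.py 383 203 33 85
```

```text
clock: 26.2
tool_pos: [396.3, 208.0, 132.9]
ee_rot: [0.739, 0.673, -0.012, -0.002]
contact_force: [-0.5, 0.1, -0.0]
gripper_width: 85.7
t 26.2 pos [396.3 208.  132.9] psi 84.68 tilt 1.37 zax [-0.0203 -0.0126 -0.9997] F [-0.5  0.1 -0. ] w 85.7
pitch excess rad 0.0236 q4 -0.0046
tx ty tz cm [-0.47 -1.08 10.02] norm 10.09 roll -0.32 q6 0.49
```

```bash

python3 -m jog '[{"tx":-0.25,"ty":-0.6,"tz":1.2,"roll":-0.3},{"tx":-0.25,"ty":-0.6,"tz":1.2,"roll":0},{"tx":0,"ty":0,"tz":1,"roll":0},{"tx":0,"ty":0,"tz":0,"roll":0},{"tx":0,"ty":0,"tz":0,"roll":0}]' -1
python3 go.py 383 203 33 85
```

```text
clock: 26.7
tool_pos: [389.4, 205.9, 99.8]
ee_rot: [0.737, 0.675, -0.008, -0.001]
contact_force: [0.4, -0.3, 0.1]
gripper_width: 85.2
t 26.7 pos [389.4 205.9  99.8] psi 84.97 tilt 0.93 zax [-0.013  -0.0097 -0.9999] F [ 0.4 -0.3  0.1] w 85.2
pitch excess rad 0.0158 q4 -0.005
tx ty tz cm [-0.28 -0.53  6.69] norm 6.72 roll -0.03 q6 0.48
```

```bash

python3 -m jog '[{"tx":-0.3,"ty":-0.6,"tz":1.2,"roll":0},{"tx":0,"ty":0,"tz":1.5,"roll":0},{"tx":0,"ty":0,"tz":1.5,"roll":0},{"tx":0,"ty":0,"tz":1.2,"roll":0},{"tx":0,"ty":0,"tz":0,"roll":0},{"tx":0,"ty":0,"tz":0,"roll":0}]' -1
python3 go.py 383 203 33 85
```

```text
clock: 27.3
tool_pos: [389.7, 205.8, 47.9]
ee_rot: [0.738, 0.675, -0.003, 0.001]
contact_force: [0.7, 0.5, 0.8]
gripper_width: 85.6
t 27.3 pos [389.7 205.8  47.9] psi 84.95 tilt 0.34 zax [-0.0024 -0.0054 -1.    ] F [0.7 0.5 0.8] w 85.6
pitch excess rad 0.0043 q4 -0.0059
tx ty tz cm [-0.33 -0.64  1.49] norm 1.66 roll -0.05 q6 0.49
```

```bash

python3 -m jog '[{"tx":-0.3,"ty":-0.65,"tz":0.7,"roll":0},{"tx":0,"ty":0,"tz":0.6,"roll":0},{"tx":0,"ty":0,"tz":0,"roll":0},{"tx":0,"ty":0,"tz":0,"roll":0}]' -1
python3 go.py 383 203 33 85
```

```text
clock: 27.7
tool_pos: [384.0, 203.8, 35.7]
ee_rot: [0.738, 0.675, -0.001, 0.002]
contact_force: [0.8, -0.5, -0.8]
gripper_width: 85.1
t 27.7 pos [384.  203.8  35.7] psi 84.95 tilt 0.23 zax [ 0.0012 -0.0039 -1.    ] F [ 0.8 -0.5 -0.8] w 85.1
pitch excess rad 0.0004 q4 -0.0062
tx ty tz cm [-0.09 -0.09  0.27] norm 0.3 roll -0.05 q6 0.49
```

Level and centred within 1 mm; grip.

```bash

python3 -m jog '[{"tx":0,"ty":0,"tz":0,"roll":0},{"tx":0,"ty":0,"tz":0,"roll":0},{"tx":0,"ty":0,"tz":0,"roll":0},{"tx":0,"ty":0,"tz":0,"roll":0},{"tx":0,"ty":0,"tz":0,"roll":0},{"tx":0,"ty":0,"tz":0,"roll":0},{"tx":0,"ty":0,"tz":0,"roll":0},{"tx":0,"ty":0,"tz":0,"roll":0}]' 1 80
python3 go.py 383 203 130 85
```

```text
clock: 28.5
tool_pos: [384.5, 204.0, 36.3]
ee_rot: [0.738, 0.675, -0.0, 0.002]
contact_force: [-0.3, -0.1, 0.2]
gripper_width: 17.9
t 28.5 pos [384.5 204.   36.3] psi 84.95 tilt 0.24 zax [ 0.0025 -0.0034 -1.    ] F [-0.3 -0.1  0.2] w 17.9
pitch excess rad -0.001 q4 -0.0062
tx ty tz cm [-0.14 -0.11 -9.37] norm 9.37 roll -0.05 q6 0.49
```

```bash

python3 -m jog '[{"tx":0,"ty":0,"tz":-1,"roll":0},{"tx":0,"ty":0,"tz":-2,"roll":0},{"tx":0,"ty":0,"tz":-2.5,"roll":0},{"tx":0,"ty":0,"tz":-2.5,"roll":0},{"tx":0,"ty":0,"tz":-1,"roll":0},{"tx":0,"ty":0,"tz":0,"roll":0},{"tx":0,"ty":0,"tz":0,"roll":0}]' 1 80
python3 go.py 568 49 120 100
```

```text
clock: 29.2
tool_pos: [382.0, 203.4, 130.8]
ee_rot: [0.738, 0.675, -0.002, 0.001]
contact_force: [0.0, 0.3, -3.0]
gripper_width: 18.3
t 29.2 pos [382.  203.4 130.8] psi 84.96 tilt 0.32 zax [-0.0019 -0.0052 -1.    ] F [ 0.   0.3 -3. ] w 18.3
pitch excess rad 0.0037 q4 -0.0049
tx ty tz cm [-13.73  19.89   1.13] norm 24.2 roll -15.04 q6 0.49
```

```bash

python3 -m jog '[{"tx":-1.4,"ty":2.05,"tz":0,"roll":0},{"tx":-1.4,"ty":2.05,"tz":0,"roll":0},{"tx":-1.4,"ty":2.05,"tz":0,"roll":0},{"tx":-1.4,"ty":2.05,"tz":0,"roll":0},{"tx":-1.4,"ty":2.05,"tz":0,"roll":0},{"tx":-1.4,"ty":2.05,"tz":0,"roll":0},{"tx":-1.4,"ty":2.05,"tz":0,"roll":0},{"tx":-1.4,"ty":2.05,"tz":0,"roll":0},{"tx":-1.4,"ty":2.05,"tz":0,"roll":0},{"tx":0,"ty":0,"tz":0,"roll":0},{"tx":0,"ty":0,"tz":0,"roll":-5},{"tx":0,"ty":0,"tz":0,"roll":-5},{"tx":0,"ty":0,"tz":0,"roll":-4},{"tx":0,"ty":0,"tz":0,"roll":0},{"tx":0,"ty":0,"tz":0,"roll":0}]' 1 80
python3 go.py 568 49 110 100
```

```text
clock: 30.7
tool_pos: [546.2, 54.7, 112.1]
ee_rot: [0.647, 0.763, -0.016, -0.012]
contact_force: [0.2, 0.2, -2.3]
gripper_width: 18.7
t 30.7 pos [546.2  54.7 112.1] psi 99.41 tilt 2.3 zax [-0.0393 -0.0079 -0.9992] F [ 0.2  0.2 -2.3] w 18.7
pitch excess rad 0.0396 q4 -0.0077
tx ty tz cm [-0.92  2.07  0.13] norm 2.26 roll -0.59 q6 -0.13
```

```bash

python3 -m jog '[{"tx":-0.45,"ty":1,"tz":0,"roll":-0.5},{"tx":-0.4,"ty":0.8,"tz":0,"roll":0},{"tx":0,"ty":0,"tz":0,"roll":0},{"tx":0,"ty":0,"tz":0,"roll":0}]' 1 80
python3 go.py 568 49 70 100
cat > held.py <<'E'
from h import *
s=read_state(); im,d=vision.capture('wrist'); i=info('wrist'); K=i['camera_matrix'];T=i['T_tool_cam']; m=R.from_quat(s['ee_rot']).as_matrix()
v,u=np.mgrid[0:384,0:512].astype(float); a=u-K[0,2]; b=v-K[1,2]; r=np.hypot(a,b); k=np.tan(r/K[0,0])/np.maximum(r,1e-6)
W=(np.stack([a*k*d,-b*k*d,-d],-1)@T[:3,:3].T+T[:3,3])@m.T+s['tool_pos']
Tt=(W-[568.7,24.8,0])@R.from_euler('z',10.1,degrees=True).as_matrix()
ok=(d>0)&(np.abs(Tt[...,0])<105)&(np.abs(Tt[...,1])<75); q=Tt[ok]; o=np.argsort(q[:,2]); q=q[o]; c=im[ok][o]
big=np.full((420,300,3),60,np.uint8); hz=np.zeros((420,300),np.uint8)
rr=(210-2*q[:,0]).astype(int).clip(0,418); cc=(150-2*q[:,1]).astype(int).clip(0,298)
for e in(0,1):
  for f in(0,1): big[rr+e,cc+f]=c; hz[rr+e,cc+f]=(q[:,2]*2.5).clip(0,255)
import sys
np.save('Tt.npy',np.where((d>0)[...,None],Tt,np.nan))
save(sys.argv[1],np.hstack([big,cv2.applyColorMap(hz,cv2.COLORMAP_JET)[...,::-1]]))
E
python3 held.py plan2.png
```

```text
clock: 31.1
tool_pos: [566.8, 49.2, 110.5]
ee_rot: [0.644, 0.765, -0.016, -0.013]
contact_force: [0.4, -0.1, -2.8]
gripper_width: 17.8
t 31.1 pos [566.8  49.2 110.5] psi 99.82 tilt 2.36 zax [-0.0403 -0.0079 -0.9992] F [ 0.4 -0.1 -2.8] w 17.8
pitch excess rad 0.0405 q4 -0.0081
tx ty tz cm [-0.04  0.28  4.04] norm 4.05 roll -0.18 q6 -0.15
```

View pics/plan2.png

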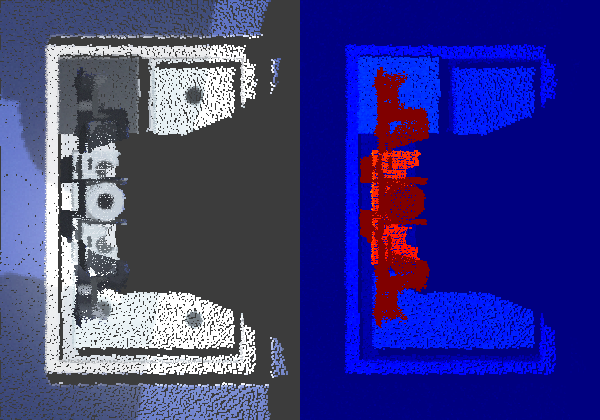

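Foot is seen at tray x about -27..30, post at y ≈22.5, square with the tray. Lower to just above the block height, shifting slightly +x.

```bash

python3 -m jog '[{"tx":0,"ty":0.3,"tz":1,"roll":-0.2},{"tx":0,"ty":0.05,"tz":1.4,"roll":0},{"tx":0,"ty":0.05,"tz":1.4,"roll":0},{"tx":0,"ty":0,"tz":0.6,"roll":0},{"tx":0,"ty":0,"tz":0,"roll":0},{"tx":0,"ty":0,"tz":0,"roll":0}]' 1 80
python3 go.py 568 49 40 100
python3 held.py plan3.png; python3 - <<'E'
import numpy as np,cv2
T=np.load('Tt.npy').reshape(-1,3); T=T[~np.isnan(T[:,0])]
s=T[(abs(T[:,0]-3)<50)&(T[:,1]>0)&(T[:,1]<46)]
print(np.histogram(s[:,2],bins=np.arange(0,60,3)))
f=s[(s[:,2]>24)&(s[:,2]<46)&(abs(s[:,0]-3)<36)]
print(len(f),np.percentile(f,[1,50,99],axis=0).round(1)); 
for x0 in(-20,-10,15,25): 
  g=f[abs(f[:,0]-x0)<3]; print(x0,len(g),np.round(np.median(g[:,2]),1) if len(g) else '',np.round(np.percentile(g[:,1],[2,98]),1) if len(g) else '')
h=T[(T[:,2]>13)&(T[:,2]<18)&(T[:,1]>5)&(T[:,1]<38)&(T[:,0]<-20)&(T[:,0]>-70)]; print('hook',np.percentile(h,[1,99],axis=0).round(1))
E
```

```text
clock: 31.75
tool_pos: [569.2, 49.8, 63.5]
ee_rot: [0.642, 0.766, -0.016, -0.013]
contact_force: [0.9, 0.9, -2.7]
gripper_width: 17.7
t 31.75 pos [569.2  49.8  63.5] psi 100.03 tilt 2.32 zax [-0.0397 -0.0077 -0.9992] F [ 0.9  0.9 -2.7] w 17.7
pitch excess rad 0.0399 q4 -0.0083
tx ty tz cm [-0.06 -0.04  2.36] norm 2.36 roll 0.03 q6 -0.15
(array([  42, 1845,   83,   87,  175, 1827,  483,    0,    7,  113,  144,
        137, 1095, 1330,   60,   57,   64,   60,   77]), array([ 0,  3,  6,  9, 12, 15, 18, 21, 24, 27, 30, 33, 36, 39, 42, 45, 48,
       51, 54, 57]))
2904 [[-23.2  17.1  27.8]
 [  4.4  33.1  38.9]
 [ 31.9  39.4  44.4]]
-20 396 40.2 [16.9 39.2]
-10 319 39.7 [23.  39.3]
15 306 38.5 [22.3 39.4]
25 366 38.3 [17.4 39.3]
hook [[-68.6   5.3  14.2]
 [-30.5  37.7  17.4]]
```

Foot is at x -24..32, y up to 39.3 (centre 4.2, 23.3). The gap spans -30.5..38, so there is about 6 mm of play on each side. Lower.

```bash

python3 -m jog '[{"tx":0,"ty":0,"tz":0.6,"roll":0},{"tx":0,"ty":0,"tz":0.5,"roll":0},{"tx":0,"ty":0,"tz":0.4,"roll":0},{"tx":0,"ty":0,"tz":0,"roll":0},{"tx":0,"ty":0,"tz":0,"roll":0}]' 1 80
python3 go.py 568 49 40 100
```

```text
clock: 32.3
tool_pos: [569.8, 49.7, 48.9]
ee_rot: [0.642, 0.766, -0.015, -0.011]
contact_force: [0.2, 0.0, -2.7]
gripper_width: 18.3
t 32.3 pos [569.8  49.7  48.9] psi 100.04 tilt 2.13 zax [-0.0363 -0.0077 -0.9993] F [ 0.2  0.  -2.7] w 18.3
pitch excess rad 0.0365 q4 -0.0085
tx ty tz cm [-0.04 -0.16  0.9 ] norm 0.91 roll 0.04 q6 -0.15
```

```bash

python3 -m jog '[{"tx":0,"ty":-0.08,"tz":0.4,"roll":0},{"tx":0,"ty":0,"tz":0.3,"roll":0},{"tx":0,"ty":0,"tz":0.2,"roll":0},{"tx":0,"ty":0,"tz":0,"roll":0}]' 1 80
python3 go.py 568 49 40 100; cat > z.py <<'E'
import numpy as np
T=np.load('Tt.npy').reshape(-1,3); T=T[~np.isnan(T[:,0])]
f=T[(abs(T[:,0]-3)<31)&(T[:,1]>14)&(T[:,1]<44)&(T[:,2]>10)&(T[:,2]<28)]
print(len(f),np.percentile(f,[1,50,99],axis=0).round(1))
for x0 in(-20,-10,15,25): 
  g=f[abs(f[:,0]-x0)<3]; print(x0,len(g),np.round(np.median(g[:,2]),1),np.round(np.percentile(g[:,1],[2,98]),1)) if len(g) else 0
E
python3 held.py plan4.png; python3 z.py
```

```text
clock: 32.7
tool_pos: [569.5, 49.5, 41.6]
ee_rot: [0.642, 0.766, -0.014, -0.011]
contact_force: [-0.2, -0.2, -2.4]
gripper_width: 18.2
t 32.7 pos [569.5  49.5  41.6] psi 100.03 tilt 1.99 zax [-0.034  -0.0076 -0.9994] F [-0.2 -0.2 -2.4] w 18.2
pitch excess rad 0.0341 q4 -0.0087
tx ty tz cm [-0.02 -0.15  0.16] norm 0.22 roll 0.03 q6 -0.15
2771 [[-22.8  16.5  10.6]
 [  4.6  32.   17.1]
 [ 32.3  39.   26.6]]
-20 376 18.0 [16.1 38.8]
-10 296 17.6 [22.7 38.9]
15 295 16.7 [21.6 39. ]
25 340 16.4 [17.2 38.9]
```

```bash

python3 -m jog '[{"tx":0,"ty":-0.05,"tz":0.2,"roll":0},{"tx":0,"ty":0,"tz":0.25,"roll":0},{"tx":0,"ty":0,"tz":0.25,"roll":0},{"tx":0,"ty":0,"tz":0,"roll":0}]' 1 80
python3 go.py 568 49 40 100; python3 held.py plan4.png; python3 z.py
```

```text
clock: 33.15
tool_pos: [569.7, 49.5, 41.9]
ee_rot: [0.642, 0.766, -0.012, -0.009]
contact_force: [0.9, -0.2, -3.9]
gripper_width: 18.1
t 33.15 pos [569.7  49.5  41.9] psi 100.05 tilt 1.71 zax [-0.0289 -0.0076 -0.9996] F [ 0.9 -0.2 -3.9] w 18.1
pitch excess rad 0.0291 q4 -0.0088
tx ty tz cm [-0.02 -0.17  0.2 ] norm 0.26 roll 0.05 q6 -0.15
2785 [[-22.5  16.6  10.7]
 [  5.1  32.   17.4]
 [ 32.6  38.9  26.5]]
-20 367 18.3 [16.2 38.6]
-10 301 17.8 [22.7 38.8]
15 290 17.1 [21.7 38.9]
25 334 17.0 [16.9 38.8]
```

```bash

python3 -m jog '[{"tx":0,"ty":-0.1,"tz":0.5,"roll":0},{"tx":0,"ty":0,"tz":0.5,"roll":0},{"tx":0,"ty":0,"tz":0.5,"roll":0},{"tx":0,"ty":0,"tz":0.1,"roll":0}]' 1 80
python3 go.py 568 49 40 100; python3 held.py plan4.png; python3 z.py
```

```text
clock: 33.6
tool_pos: [570.1, 49.4, 41.6]
ee_rot: [0.642, 0.766, -0.009, -0.005]
contact_force: [0.1, -0.5, -3.1]
gripper_width: 18.3
t 33.6 pos [570.1  49.4  41.6] psi 100.07 tilt 1.17 zax [-0.019  -0.0076 -0.9998] F [ 0.1 -0.5 -3.1] w 18.3
pitch excess rad 0.0192 q4 -0.0091
tx ty tz cm [-0.   -0.21  0.16] norm 0.27 roll 0.07 q6 -0.15
2777 [[-21.8  16.5  10.5]
 [  5.6  31.7  17.1]
 [ 33.2  38.7  26.8]]
-20 325 17.6 [15.8 38.5]
-10 297 17.4 [22.4 38.6]
15 289 16.9 [21.3 38.7]
25 323 16.8 [17.1 38.6]
```

It is touching and levelling, but has crept to x ≈5.4. Nudge it back about 2 mm and press level once more.

```bash

python3 -m jog '[{"tx":0,"ty":-0.1,"tz":-0.2,"roll":0},{"tx":0,"ty":-0.2,"tz":0,"roll":0},{"tx":0,"ty":0,"tz":0.4,"roll":0},{"tx":0,"ty":0,"tz":0.5,"roll":0},{"tx":0,"ty":0,"tz":0.4,"roll":0},{"tx":0,"ty":0,"tz":0.1,"roll":0}]' 1 80
python3 go.py 568 49 40 100; python3 held.py plan4.png; python3 z.py
```

```text
clock: 34.25
tool_pos: [566.8, 48.7, 41.0]
ee_rot: [0.642, 0.766, -0.008, -0.004]
contact_force: [-0.4, -0.7, -2.6]
gripper_width: 18.2
t 34.25 pos [566.8  48.7  41. ] psi 100.08 tilt 1.01 zax [-0.0157 -0.0078 -0.9998] F [-0.4 -0.7 -2.6] w 18.2
pitch excess rad 0.0159 q4 -0.0095
tx ty tz cm [0.01 0.12 0.1 ] norm 0.16 roll 0.08 q6 -0.15
2759 [[-25.   16.3  10.7]
 [  2.8  31.5  16.6]
 [ 30.   38.6  26.6]]
-20 360 17.1 [16.3 38.3]
-10 296 16.7 [21.6 38.5]
15 298 16.3 [21.4 38.6]
25 365 16.2 [16.4 38.6]
```

Centre is about (2.6, 22.6) and the foot is on the floor within 1 mm. Release, lift, check.

```bash

python3 -m jog '[{"tx":0,"ty":0,"tz":0,"roll":0},{"tx":0,"ty":0,"tz":0,"roll":0},{"tx":0,"ty":0,"tz":0,"roll":0},{"tx":0,"ty":0,"tz":0,"roll":0},{"tx":0,"ty":0,"tz":0,"roll":0},{"tx":0,"ty":0,"tz":0,"roll":0},{"tx":0,"ty":0,"tz":-1.5,"roll":0},{"tx":0,"ty":0,"tz":-3,"roll":0},{"tx":0,"ty":0,"tz":-4,"roll":0},{"tx":0,"ty":0,"tz":-4,"roll":0},{"tx":0,"ty":0,"tz":-3,"roll":0},{"tx":0,"ty":0,"tz":0,"roll":0},{"tx":4,"ty":-1.5,"tz":0,"roll":0},{"tx":4,"ty":-1.5,"tz":0,"roll":0},{"tx":4,"ty":-1.5,"tz":0,"roll":0},{"tx":0,"ty":0,"tz":0,"roll":0},{"tx":0,"ty":0,"tz":0,"roll":0}]' -1
python3 go.py 568 49 200 100
python3 - <<'E'
from h import *
for n in('top','scene'):
    im,d=vision.capture(n); np.savez(n+'5.npz',im=im,d=d)
s=read_state(); im,d=vision.capture('wrist')
sc=np.load('scene5.npz')['im']; 
big=cv2.resize(sc,None,fx=4,fy=4,interpolation=cv2.INTER_CUBIC)
for mod,(px,py) in {'bracket':(-7.2,-21.3),'post_base':(2.6,22.6)}.items():
    A=R.from_euler('z',10.1,degrees=True).as_matrix(); p=A@[px,py,0]+[568.7,24.8,4+2]
    cs,_=cv2.findContours(render('scene',mod,[*p,np.radians(10.1)]),cv2.RETR_EXTERNAL,cv2.CHAIN_APPROX_NONE); cv2.drawContours(big,cs,-1,(255,0,255),1)
u,v=(proj('scene',np.array([[568.7,24.8,20.]]))[0]*4).astype(int)
save('fin.png',np.hstack([big[v-200:v+200,u-200:u+200],cv2.resize(im,(400,400*384//512))[:].copy() if 0 else cv2.copyMakeBorder(cv2.resize(im,(400,300)),50,50,0,0,cv2.BORDER_CONSTANT)]))
E
```

```text
clock: 36.0
tool_pos: [501.1, 162.0, 193.0]
ee_rot: [0.643, 0.765, -0.012, -0.008]
contact_force: [-0.3, -0.1, 0.3]
gripper_width: 85.6
t 36.0 pos [501.1 162.  193. ] psi 99.9 tilt 1.66 zax [-0.0276 -0.009  -0.9996] F [-0.3 -0.1  0.3] w 85.6
pitch excess rad 0.0289 q4 -0.0024
tx ty tz cm [-12.28   4.63  -0.78] norm 13.15 roll -0.1 q6 0.06
```

View pics/fin.png

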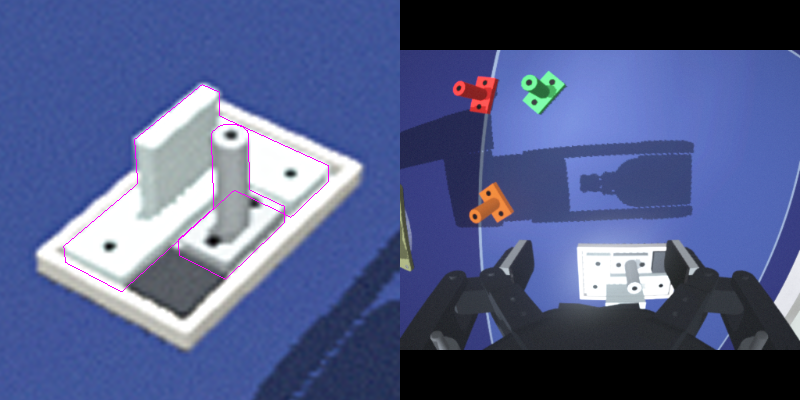

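The final picture shows both parts flat in the tray. The bracket has its hook in the -x, +y corner. The post base at (232,235) stands squarely between hook and block, and the predicted outlines match. The gripper is clear and the decoys have not moved, so I hand in.

```bash
python3 -c "
from plant import order; print(order.job_done())"
```

```text
the job is handed in; nothing more can be done
None
```

I packed both parts into the tray in the order asked and handed the job in at about 36 s of the 51 s allowed. The hand-in reports no verdict.

**Bracket:** the one-hook bracket lies flat with its hook in the tray's -x, +y corner. Before release I measured it at about x -7, y -21 mm, against a target of -8, -20. Its top was level within 1 mm.

**Post base:** the short post base stands in the gap between hook and block, at about x 2.6, y 22.6 mm, against a target of 3, 23. It is squared to the tray within about 0.2° by the tool angle. Its top was within about 1 mm of level before release.

**Last checks:** the final scene picture matched the outlines expected from these measurements, with both parts flat and upright and the gripper open and clear. I never moved the two-hook bracket, but I did not re-measure it at the end.

**What disagreed:**
- **Tool tilt:** the tool drifted out of vertical during moves, by up to 6.7°. I spent several seconds on trial moves and a push to the outer reach limit to undo it. It was level (0.2°) at the post grasp, but 2.3° off after the carry and 1° at release. Each part touched the floor edge-first and was pressed level before I let go.
- **Force reading:** it never showed the floor contact, staying at about -3 N, so I judged contact from height and depth images.
- **Cameras:** the fixed-camera fits put heights about 2 mm above the text, which is within the stated calibration.

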